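# Load and lid the keepsake boxes, then slide the tray over to the packing stand

## Task

Get this batch of wooden keepsake boxes over to the packing stand. Put the cork sanding block that is in the way on the packing stand into the open caddy, stand every keepsake box upright in the tray and press its lid down until it is fully home, then slide the loaded tray by its handle across the gap, squarely onto the packing stand and up to the stop strip, without ever lifting it or letting it dip into the gap. Do not knock over the mixing cup.

Things in the scene. Friction and masses are not known exactly. Their poses are not given: they have to be found in the camera images.
- load_stand: Loading stand: a fixed plywood riser left of centre (at the start the tray is on it), 190 along its x, 300 along its y, 35 high. Origin: centre of its underside; z up. Its -y end faces the gap and the packing stand.
- pack_stand: Packing stand: fixed plywood riser on the right, 190 (x) by 300 (y), 33 high (2 lower than the loading stand). Origin: centre of its underside. Its +y end faces the gap, 75 to 95 wide, open down to the table. Across its far (-y) end a dark stop strip, 14 wide, 22 high above the top, inner face at y = -136 in this frame. The stands are nearly in line and parallel.
- tray: Loose aluminium tray, 0.5 kg: floor 160 (x) by 240 (y), 6 thick, wall 4 thick, 20 high from the underside. Turned-up nose at the -y end, to y = -140; dark upright handle plate at the +y end. Origin: centre of the underside, near its centre of mass. The gap is over a third of its length: balance the load about the middle. Nose at the stop strip: origin at y = +4 in the packing stand's frame.
- tray_grip (a point): Grip point of the tray's handle plate, 66 mm above the tray's underside and at y = +127 mm in the tray's frame; axes as the tray's. The plate is 80 wide (tray x), 14 thick (tray y), and its top is 84 mm above the tray's underside; pinch it from above across its thickness.
- caddy: Open wooden caddy, fixed to the table at the front right, outside 130 (x) by 140 (y), 40 high, walls and floor 5 thick. Origin: centre of its underside.
- block_mid (a point): Cork sanding block, 95 long (its x) by 45 wide (y) by 32 high; starts lying flat on the packing stand. The point is its centre.
- box_a_mid (a point): Keepsake box (up to four alike, 3 or 4 present): a plain wooden block-like box 62 along its x, 44 along its y; 56 high with its lid home, up to 64 with the lid proud; about 0.16 kg. The point is on its axis, 28 mm above its underside; z up. Grasp across the 44 mm sides.
- lid_a (a joint): How far the push-on lid of box_a is pressed down, m: 0 (standing 8 mm proud) to 0.008 (fully home); starts at 0 to 0.003. It slides straight down against about 7 N of friction and stays where it is left, then meets a hard stop. The lid is the top 10 mm of the box, with a blue-green resin inlay, same outline as the box.
- box_b_mid (a point): Keepsake box (up to four alike, 3 or 4 present): a plain wooden block-like box 62 along its x, 44 along its y; 56 high with its lid home, up to 64 with the lid proud; about 0.16 kg. The point is on its axis, 28 mm above its underside; z up. Grasp across the 44 mm sides.
- lid_b (a joint): How far the push-on lid of box_b is pressed down, m: 0 (standing 8 mm proud) to 0.008 (fully home); starts at 0 to 0.003. It slides straight down against about 7 N of friction and stays where it is left, then meets a hard stop. The lid is the top 10 mm of the box, with a blue-green resin inlay, same outline as the box.
- box_c_mid (a point): Keepsake box (up to four alike, 3 or 4 present): a plain wooden block-like box 62 along its x, 44 along its y; 56 high with its lid home, up to 64 with the lid proud; about 0.16 kg. The point is on its axis, 28 mm above its underside; z up. Grasp across the 44 mm sides.
- lid_c (a joint): How far the push-on lid of box_c is pressed down, m: 0 (standing 8 mm proud) to 0.008 (fully home); starts at 0 to 0.003. It slides straight down against about 7 N of friction and stays where it is left, then meets a hard stop. The lid is the top 10 mm of the box, with a blue-green resin inlay, same outline as the box.
- box_d_mid (a point): Keepsake box (up to four alike, 3 or 4 present): a plain wooden block-like box 62 along its x, 44 along its y; 56 high with its lid home, up to 64 with the lid proud; about 0.16 kg. The point is on its axis, 28 mm above its underside; z up. Grasp across the 44 mm sides.
- lid_d (a joint): How far the push-on lid of box_d is pressed down, m: 0 (standing 8 mm proud) to 0.008 (fully home); starts at 0 to 0.003. It slides straight down against about 7 N of friction and stays where it is left, then meets a hard stop. The lid is the top 10 mm of the box, with a blue-green resin inlay, same outline as the box.
- mix_cup: White plastic mixing cup, 68 in diameter, 70 high, beyond the stands. Origin: centre of its underside.

How it is judged (in metres and radians):
On the way, in this order (a step that is already met when the one before it is completed fails the run):
1. every keepsake box stands upright in the tray with its lid fully home, the tray still on the loading stand (x of box_a_mid in the frame of tray between -0.07 and 0.07 m and y of box_a_mid in the frame of tray between -0.11 and 0.11 m and z of box_a_mid in the frame of tray between 0.026 and 0.044 m and angle between each of box_a_mid, box_b_mid, box_c_mid, box_d_mid's own z axis and vertical below 0.15 rad and value of joint each of lid_a, lid_b, lid_c, lid_d above 0.0062 m and x of box_b_mid in the frame of tray between -0.07 and 0.07 m and y of box_b_mid in the frame of tray between -0.11 and 0.11 m and z of box_b_mid in the frame of tray between 0.026 and 0.044 m and x of box_c_mid in the frame of tray between -0.07 and 0.07 m and y of box_c_mid in the frame of tray between -0.11 and 0.11 m and z of box_c_mid in the frame of tray between 0.026 and 0.044 m and x of box_d_mid in the frame of tray between -0.07 and 0.07 m and y of box_d_mid in the frame of tray between -0.11 and 0.11 m and z of box_d_mid in the frame of tray between 0.026 and 0.044 m and y of tray in the frame of load_stand above -0.06 m), for 0.2 s.
2. the tray, with the boxes, rests on the packing stand up to the stop strip (x of tray in the frame of pack_stand between -0.022 and 0.022 m and y of tray in the frame of pack_stand below 0.03 m and z of tray in the frame of pack_stand between 0.028 and 0.038 m and angle between the y axis of tray and the y axis of pack_stand, either way round below 0.12 rad and x of box_a_mid in the frame of tray between -0.07 and 0.07 m and y of box_a_mid in the frame of tray between -0.11 and 0.11 m and z of box_a_mid in the frame of tray between 0.026 and 0.044 m and angle between each of box_a_mid, box_b_mid, box_c_mid, box_d_mid's own z axis and vertical below 0.15 rad and value of joint each of lid_a, lid_b, lid_c, lid_d above 0.0062 m and x of box_b_mid in the frame of tray between -0.07 and 0.07 m and y of box_b_mid in the frame of tray between -0.11 and 0.11 m and z of box_b_mid in the frame of tray between 0.026 and 0.044 m and x of box_c_mid in the frame of tray between -0.07 and 0.07 m and y of box_c_mid in the frame of tray between -0.11 and 0.11 m and z of box_c_mid in the frame of tray between 0.026 and 0.044 m and x of box_d_mid in the frame of tray between -0.07 and 0.07 m and y of box_d_mid in the frame of tray between -0.11 and 0.11 m and z of box_d_mid in the frame of tray between 0.026 and 0.044 m), for 0.2 s.
At the end, for the whole second after the job is handed in: Every box present is upright (0.15 rad) on the tray floor, lid pressed at least 6.2 of 8 mm; the tray lies flat on the packing stand within 22 mm of its centre line, 0.12 rad of square and about 26 mm of the stop strip; the sanding block is in the caddy (all of step 2 and x of block_mid in the frame of caddy between -0.065 and 0.065 m and y of block_mid in the frame of caddy between -0.07 and 0.07 m and z of block_mid in the frame of caddy between 0 and 0.055 m); the robot touches nothing.
It fails at once if the tray tips or sags into the gap (more than 0.08 rad from level) (angle between tray's own z axis and vertical above 0.08 rad).
It fails at once if the tray is lifted more than 20 mm off the stands (height (world z) of tray above 0.055 m).
It fails at once if the mixing cup is knocked over (angle between mix_cup's own z axis and vertical above 0.6 rad).
Of box_a, box_b, box_c, box_d only 3 to 4 are there at a start; the rules pass over those that are not, and their reading is None.
At some moment in a run one of box_a, box_b, box_c, box_d, block may be knocked a few centimetres aside while the robot is not near it.
Once in a run the grip may slacken for a moment while it holds something.
It also fails if it takes over 208 s, if anything falls off the work surface, if the arm or the gripper's body presses on something with over 40 N, if the wrist force passes 120 N, or if a joint passes its speed limit or range.

## Robot

A 7-joint arm with a two-finger parallel gripper is mounted at the origin on the work surface. World frame = base frame: x ahead of the robot, y to its left, z up, the work surface at z = 0. Lengths are in mm, angles in rad, forces in N, time in s.
With the tool pointing down it reaches from about 400 to 850 mm from the base axis. Payload 4.4 kg.
Tool frame: the origin (TCP) lies midway between the tips of the shut fingers; the grasp point (between the pads) lies 19 mm behind it; x points along the fingers, y is the direction in which the jaws open and shut, and the axes are right-handed (so a half turn about x gives the same grasp; the last joint's range is limited). The gripper opens to 94 mm and grips with 3 to 60 N. Pads are 16 mm wide; open, the fingers measure 119 mm over their backs; the gripper's body (75 mm by 177 mm) begins 78 mm behind the grasp point.
Start: joints at [-1.216, 0.628, 0.038, 1.517, -0.027, 0.996, -0.02], TCP at [265.497, 593.321, 205.478] pointing down, gripper open.
Joint ranges: [-3.06, 3.06], [-0.37, 2.12], [-1.25, 1.32], [0.18, 2.47], [-1.1, 4.24], [0.23, 1.98], [-2.94, 2.94]. Speed limits (rad/s): [2.57, 2.57, 3.14, 3.14, 3.14, 3.14, 3.14].

## Interface

Orientations are given as a unit quaternion [w, x, y, z].
In Python, from cell import manip gives the robot as it stands. The module is installed in compiled form; this text tells all that it offers.
- The arm moves only by the tool carry_out, never from a script. Its argument "increments" is a list of rows, each an object with "slide": the shift along the tool's x, y, z scaled (see below), a list of three; "delta_rot": the turn, a rotation vector about the tool's x, y, z scaled (see below), a list of three; "claw": the opening, from 0 (shut) to 1 (fully open). In form: [{"slide": [tx, ty, tz], "delta_rot": [ax, ay, az], "claw": claw}, ...]. A call has 1 to 5 rows; each row is the pose to reach, as a shift and turn from the pose commanded when the call began, along the tool's axes at that moment; what a row does not reach only later rows make up. The controller multiplies each number of a shift by 0.5 m and each number of a turn by 90 degrees. A row lasts 1/8 s, in which the tool goes at most 62.5 mm and 10.7 degrees, less where a joint would pass 70% of its speed; a pose out of reach is approached as far as the arm can. A call with a number of a shift or a turn outside -1 to 1 is refused whole. A call with a gripper value outside its range is refused whole. The fingers move at their own pace and stop on an object; "force" is the grip in N (left out, the last holds). Time passes only in rows, so rows that repeat a pose let the fingers close. It gives the time, the measured TCP pose, the force and the opening at its end, in the units of the state.
- manip.get_state(): the state, without advancing time (a new reading comes with each control period).
- manip.capture(name): name is "scene" or "top" or "wrist"; returns the picture (480x640x3 uint8, blue, green, red); there is no depth.
- manip.get_calibration(name): a dict with "mtx" (3x3 intrinsics, pixels), "cam_to_world" (4x4, takes a point from camera to world coordinates); the wrist camera has in their place "T_tool_cam" (4x4, takes a point from camera to tool coordinates, whose origin is the TCP and whose axes are the tool frame's). Camera axes: x right, y down, z forward; pixel columns grow to the right and rows downward; lengths in mm; the calibration is good to about 2 mm. The wrist camera is an equidistant fisheye: a pixel r from the principal point sees the ray r / f radians off the axis. A picture is of the moment at which its call begins: read the wrist's pose just before it. get_calibration takes no time and is no camera call.
- manip.job_done(): hands the job in, once; it reports no verdict.
The state is a dict: "clock": time; "joints": joint angles; "joint_vel": joint speeds; "effort": joint torques, N m; "eef_pos": TCP position; "eef_rot": TCP orientation; "ft_force": force on the tool from outside, world axes, zero at the start; "ft_torque": the same for the moment, N m; "grip_width": finger opening in mm.
Only numpy, scipy, OpenCV 4.12 (cv2) and the standard library are available. Lean on these libraries where they do the work, as an engineer would, in place of code of your own. Each camera call takes 0.05 s, during which the arm holds its last target.

## Working session

There is one attempt and no reset: what is moved stays moved. The work goes in short steps, Python scripts to look and compute and a tool call to move; the robot and the scene stay as the last step left them, time stands still between calls to the robot, and variables do not carry over. Pictures are saved under pics/ and viewed, and the job is handed in when it is done.

Besides the shell and the picture viewer there is one more tool, called after "Emit:" as name(argument=value, ...) on one line, values as JSON. carry_out: Moves the arm, as the interface text tells. Shifts and turns lie within -1 to 1; 1 stands for 0.5 m of shift or 90 degrees of turn. Its arguments: {"type":"object","properties":{"increments":{"type":"array","items":{"type":"object","properties":{"slide":{"type":"array","items":{"type":"number"}},"delta_rot":{"type":"array","items":{"type":"number"}},"claw":{"type":"number"}}}},"force":{"type":"number"}},"required":["increments"]}

```bash
mkdir -p pics; ls; python3 - <<'E'
from cell import manip
import cv2
s=manip.get_state(); print({k:(v if not hasattr(v,'tolist') else v.tolist()) for k,v in s.items()})
for n in ("scene","top","wrist"):
    print(n,manip.get_calibration(n))
    im=manip.capture(n); cv2.imwrite(f"pics/{n}0.png",im)
E
```

```text
pics
{'clock': 0.0, 'joints': [-1.215822161957481, 0.6293200515373341, 0.03840736636470713, 1.518387678994556, -0.02698682605504175, 0.9962563776127668, -0.020013275942235807], 'joint_vel': [5.385918966476106e-05, -0.000771195213870591, 0.0004977944952968547, -0.0018441389493017751, -0.0008182543699823436, -0.0015305206383061834, 0.0012901650989320577], 'effort': [-0.00045151634367357474, -54.97209906578064, 1.1434832587838173, -18.663296699523926, -0.0521938456222415, 0.02379571320489049, 0.0001617545103727025], 'eef_pos': [265.19015153098303, 592.7117793774206, 204.56408424867035], 'eef_rot': [0.691384403008403, 0.14702139268227446, 0.691648532627959, -0.14830584844863529], 'ft_force': [0.42577281208363854, 0.6915072088423054, -0.32345794160221325], 'ft_torque': [-0.05337788400076061, -0.011553816067997841, -0.004920949957072819], 'grip_width': 93.78205233930684}
scene {'mtx': array([[442.75017808,   0.        , 326.69001759],
       [  0.        , 442.75017808, 245.49296352],
       [  0.        ,   0.        ,   1.        ]]), 'cam_to_world': array([[ 5.27154067e-01,  4.53540069e
[... 654 characters left out ...]
0],
       [-1.80698368e-02, -1.01742502e-01, -9.94646643e-01,
         1.10430558e+03],
       [ 0.00000000e+00,  0.00000000e+00,  0.00000000e+00,
         1.00000000e+00]])}
wrist {'mtx': array([[371.64829954,   0.        , 327.48275556],
       [  0.        , 371.64829954, 237.18969847],
       [  0.        ,   0.        ,   1.        ]]), 'T_tool_cam': array([[ 7.30825151e-04, -2.84098534e-01,  9.58794811e-01,
        -1.79880074e+02],
       [ 9.99999331e-01,  1.06706282e-03, -4.46053395e-04,
         1.45382012e-02],
       [-8.96371176e-04,  9.58794495e-01,  2.84099124e-01,
        -8.28673279e+01],
       [ 0.00000000e+00,  0.00000000e+00,  0.00000000e+00,
         1.00000000e+00]])}
```

View pics/top0.png

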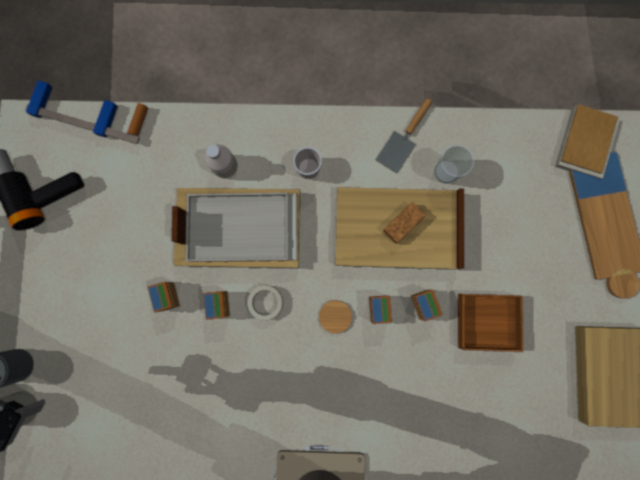

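View pics/scene0.png

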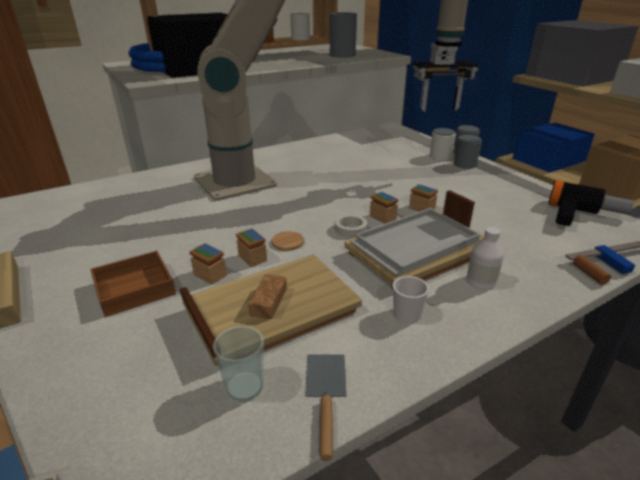

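View pics/wrist0.png

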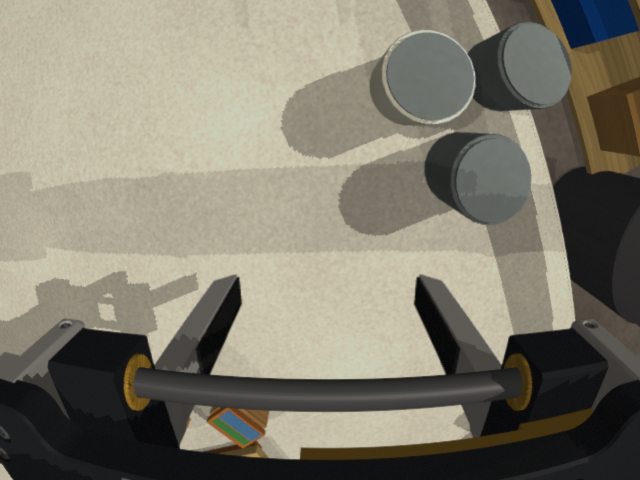

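The top view shows four boxes at about px (162,296), (215,304), (380,308), (427,304). The block is at (406,222), the caddy at (490,321), the tray at (241,227) with its handle at (178,224), and a cup (white or grey) near (308,161). Next I'll write helpers and measure.

```bash
cat > h.py <<'E'
from cell import manip
import numpy as np, cv2
from scipy.spatial.transform import Rotation as R
def cast(name,uv,z):
    c=manip.get_calibration(name); K=c['mtx'];T=c['cam_to_world']
    uv=np.atleast_2d(np.array(uv,float))
    d=np.c_[(uv[:,0]-K[0,2])/K[0,0],(uv[:,1]-K[1,2])/K[1,1],np.ones(len(uv))]@T[:3,:3].T
    o=T[:3,3]; t=(z-o[2])/d[:,2]
    return o+d*t[:,None]
def proj(name,P):
    c=manip.get_calibration(name); K=c['mtx'];T=np.linalg.inv(c['cam_to_world'])
    p=np.atleast_2d(P)@T[:3,:3].T+T[:3,3]; q=p@K.T
    return q[:,:2]/q[:,2:]
def wproj(P,s=None):
    s=s or manip.get_state(); c=manip.get_calibration('wrist');K=c['mtx'];T=c['T_tool_cam']
    Rt=rot(s['eef_rot']).as_matrix(); p=(np.atleast_2d(P)-np.array(s['eef_pos']))@Rt
    p=(p-T[:3,3])@T[:3,:3]; th=np.arctan2(np.hypot(p[:,0],p[:,1]),p[:,2]);ph=np.arctan2(p[:,1],p[:,0])
    return np.c_[K[0,2]+K[0,0]*th*np.cos(ph),K[1,2]+K[1,1]*th*np.sin(ph)]
def wcast(uv,z,s):
    c=manip.get_calibration('wrist');K=c['mtx'];T=c['T_tool_cam']
    uv=np.atleast_2d(np.array(uv,float)); x=(uv[:,0]-K[0,2])/K[0,0]; y=(uv[:,1]-K[1,2])/K[1,1]
    r=np.hypot(x,y)+1e-12; d=np.c_[np.sin(r)*x/r,np.sin(r)*y/r,np.cos(r)]
    Rt=rot(s['eef_rot']).as_matrix(); d=d@T[:3,:3].T@Rt.T; o=Rt@T[:3,3]+np.array(s['eef_pos'])
    t=(z-o[2])/d[:,2]; return o+d*t[:,None]
def rot(q): q=np.array(q); return R.from_quat([q[1],q[2],q[3],q[0]])
def down(yaw):  # tool x down, tool y at world angle yaw(deg)
    a=np.radians(yaw); x=np.array([0,0,-1.]); y=np.array([np.cos(a),np.sin(a),0]); return R.from_matrix(np.c_[x,y,np.cross(x,y)])
def mv(targets,start=None):
    """targets: list of (pos mm, yaw deg of tool y); prints slide/delta_rot from the present pose. start: (pos,yaw) if commanded pose known"""
    s=manip.get_state()
    if start: p0=np.array(start[0],float); R0=down(start[1])
    else: p0=np.array(s['eef_pos']); R0=rot(s['eef_rot'])
    for p,yaw in targets:
        if abs(((yaw-yawof(R0))+180)%360-180)>90: pass
        d=R0.inv().apply(np.array(p,float)-p0)/500; r=(R0.inv()*down(yaw)).as_rotvec()/(np.pi/2)
        print('slide',np.round(d,4).tolist(),'rot',np.round(r,4).tolist(),'rows>=',max(np.linalg.norm(d)*8,np.linalg.norm(r)*90/10.7).round(1))
def yawof(R0): y=R0.as_matrix()[:,1]; return np.degrees(np.arctan2(y[1],y[0]))
def st():
    s=manip.get_state(); print('t',round(s['clock'],2),'pos',np.round(s['eef_pos'],1).tolist(),'yaw',round(yawof(rot(s['eef_rot'])),2),'xax',np.round(rot(s['eef_rot']).as_matrix()[:,0],3).tolist(),'F',np.round(s['ft_force'],1).tolist(),'w',round(s['grip_width'],1),'j',np.round(s['joints'],2).tolist())
    return s
E
python3 - <<'E'
from h import *
st()
im=cv2.imread('pics/top0.png'); cv2.imwrite('pics/z1.png',cv2.resize(im[170:350,140:340],None,fx=4,fy=4,interpolation=cv2.INTER_CUBIC)[:,:800][:600]) 
cv2.imwrite('pics/z1.png',cv2.resize(im[180:325,140:320],None,fx=4,fy=4,interpolation=cv2.INTER_CUBIC))
cv2.imwrite('pics/z2.png',cv2.resize(im[180:360,330:530],None,fx=3.3,fy=3.3,interpolation=cv2.INTER_CUBIC))
E
```

```text
t 0.15 pos [265.3, 592.8, 204.8] yaw 65.89 xax [-0.001, -0.001, -1.0] F [-0.4, 0.8, 0.8] w 94.1 j [-1.22, 0.63, 0.04, 1.52, -0.03, 1.0, -0.02]
```

View pics/z1.png

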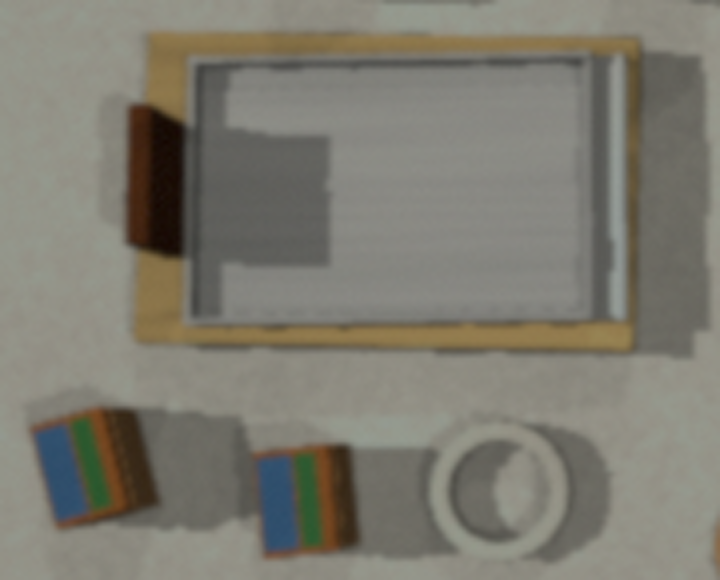

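View pics/z2.png

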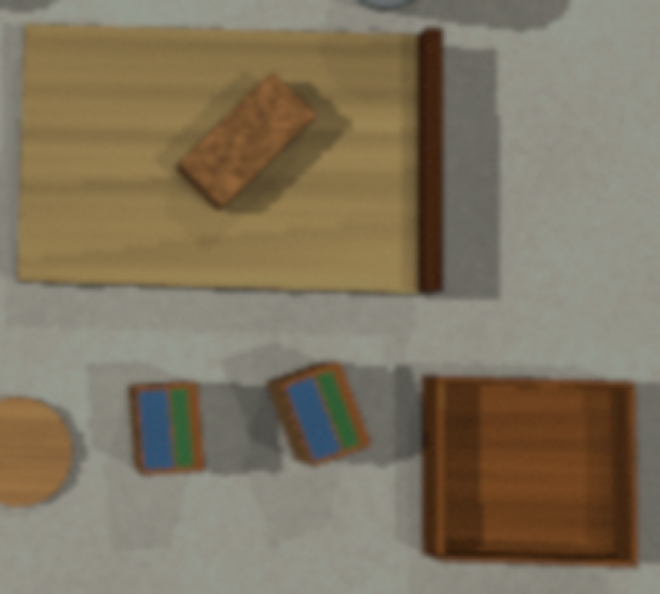

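```bash
cat > m.py <<'E'
from h import *
def boxes(im,z=62,name='top',minA=60):
    f=4; big=cv2.resize(im,None,fx=f,fy=f,interpolation=cv2.INTER_CUBIC)
    h=cv2.cvtColor(big,cv2.COLOR_BGR2HSV)
    m=((h[...,0]>45)&(h[...,0]<130)&(h[...,1]>90)&(h[...,2]>40)).astype(np.uint8)
    m=cv2.morphologyEx(m,cv2.MORPH_CLOSE,np.ones((7,7)))
    out=[]
    for c in cv2.findContours(m,cv2.RETR_EXTERNAL,cv2.CHAIN_APPROX_NONE)[0]:
        A=cv2.contourArea(c)/f/f
        if A<minA or A>1500: continue
        uv=(c[:,0,:]+.5)/f-.5
        P=cast(name,uv,z)[:,:2].astype(np.float32)
        (cx,cy),(a,b),ang=cv2.minAreaRect(P)
        if a<b: a,b,ang=b,a,ang+90
        out.append((round(uv[:,0].mean()),round(uv[:,1].mean()),round(A),round(cx,1),round(cy,1),round(a,1),round(b,1),round((ang+90)%180-90,1)))
    return out
if __name__=='__main__':
    for o in boxes(cv2.imread('pics/top0.png')): print(o,'(u,v,A,x,y,long,short,angle of long side)')
E
python3 m.py
python3 - <<'E'
from h import *
def q(name,pts,z,off,f):
    uv=(np.array(pts)+.5)/f-.5+np.array(off); P=cast('top',uv,z); 
    print(name,np.round(P[:,:2],1).tolist(),'ctr',np.round(P[:,:2].mean(0),1), 'sides',np.round(np.linalg.norm(np.roll(P,-1,0)-P,axis=1),1),'ang',[round(np.degrees(np.arctan2(d[1],d[0])),1) for d in np.roll(P,-1,0)-P])
o1=(140,180);o2=(330,180)
q('load',[(150,33),(639,38),(633,350),(135,343)],35,o1,4)
q('tray rim',[(190,55),(627,53),(624,321),(184,324)],55+0,o1,4)
q('handle top',[(128,104),(147,106),(146,246),(127,243)],119,o1,4)
q('pack',[(24,27),(440,30),(440,292),(20,280)],33,o2,3.3)
q('strip top',[(420,28),(442,28),(442,293),(419,291)],55,o2,3.3)
q('block',[(273,74),(316,112),(222,209),(180,166)],65,o2,3.3)
q('caddy',[(424,376),(636,378),(636,563),(426,558)],40,o2,3.3)
q('box1',[(30,425),(103,409),(125,513),(58,528)],62,o1,4)
q('box2',[(253,455),(325,447),(337,553),(264,557)],62,o1,4)
E
```

```text
(377, 310, 150, 435.5, -120.5, 50.2, 16.6, 5.4) (u,v,A,x,y,long,short,angle of long side)
(384, 309, 83, 437.4, -138.0, 50.3, 9.6, 5.4) (u,v,A,x,y,long,short,angle of long side)
(209, 305, 148, 435.2, 265.5, 50.3, 16.9, 8.7) (u,v,A,x,y,long,short,angle of long side)
(217, 304, 79, 437.7, 248.3, 50.4, 9.6, 8.0) (u,v,A,x,y,long,short,angle of long side)
(428, 305, 240, 448.4, -235.9, 50.8, 31.0, 21.0) (u,v,A,x,y,long,short,angle of long side)
(155, 298, 144, 449.7, 392.4, 50.2, 16.5, 18.1) (u,v,A,x,y,long,short,angle of long side)
(162, 295, 78, 455.1, 375.8, 50.6, 9.7, 17.9) (u,v,A,x,y,long,short,angle of long side)
(600, 178, 1160, 761.7, -631.6, 110.6, 91.9, -78.4) (u,v,A,x,y,long,short,angle of long side)
(104, 118, 461, 878.0, 541.1, 88.2, 37.1, -15.4) (u,v,A,x,y,long,short,angle of long side)
(38, 99, 516, 924.4, 707.7, 88.4, 42.8, -15.4) (u,v,A,x,y,long,short,angle of long side)
load [[715.2, 364.8], [718.6, 67.0], [529.8, 64.9], [526.6, 362.9]] ctr [622.5 214.9] sides [297.8 188.8 298.  188.6] ang [np.float64(-89.4), np.float64(-179.4), np.float64(90.6), np.float64(0.6)]
tray r
[... 908 characters left out ...]
 [40.3 96.1 42.  93.4] ang [np.float64(-131.2), np.float64(137.0), np.float64(45.0), np.float64(-44.0)]
caddy [[477.0, -312.2], [479.4, -461.2], [351.0, -458.6], [350.4, -312.9]] ctr [ 414.4 -386.2] sides [148.9 128.4 145.7 126.6] ang [np.float64(-89.1), np.float64(178.9), np.float64(90.3), np.float64(0.3)]
box1 [[476.3, 412.1], [486.6, 370.0], [427.2, 353.6], [417.6, 392.0]] ctr [452.  381.9] sides [43.3 61.6 39.6 62. ] ang [np.float64(-76.2), np.float64(-164.6), np.float64(104.0), np.float64(18.9)]
box2 [[462.4, 281.2], [468.0, 239.6], [407.7, 229.8], [404.3, 271.8]] ctr [435.6 255.6] sides [42.  61.1 42.1 58.8] ang [np.float64(-82.2), np.float64(-170.8), np.float64(94.6), np.float64(9.2)]
```

```bash
python3 - <<'E'
from h import *
mv([((452,384,200),108)])
E
```

```text
slide [0.0099, -0.2287, 0.5114] rot [-0.4679, -0.0003, 0.0009] rows>= 4.5
```

Emit:
carry_out(increments=[{"slide": [0.01,-0.229,0.511],"delta_rot": [-0.468,0,0],"claw": 1},{"slide": [0.01,-0.229,0.511],"delta_rot": [-0.468,0,0],"claw": 1},{"slide": [0.01,-0.229,0.511],"delta_rot": [-0.468,0,0],"claw": 1},{"slide": [0.01,-0.229,0.511],"delta_rot": [-0.468,0,0],"claw": 1},{"slide": [0.01,-0.229,0.511],"delta_rot": [-0.468,0,0],"claw": 1}], force=25)

```text
clock: 0.78
eef_pos: [455.0, 380.0, 200.1]
eef_rot: [0.699, -0.11, 0.699, 0.108]
ft_force: [-0.1, 0.2, 1.2]
grip_width: 93.9
```

```bash
python3 - <<'E'
from h import *
s=st(); cv2.imwrite('pics/w1.png',manip.capture('wrist')); cv2.imwrite('pics/t1.png',manip.capture('top')); st()
import m
for o in m.boxes(cv2.imread('pics/t1.png'))[:8]: print(o)
E
```

```text
t 0.78 pos [455.0, 380.0, 200.1] yaw 107.77 xax [0.001, -0.002, -1.0] F [-0.1, 0.2, 1.2] w 93.9 j [-0.64, 0.55, -0.16, 1.69, 0.11, 0.91, 1.03]
t 0.88 pos [455.4, 379.8, 200.1] yaw 107.56 xax [0.001, -0.003, -1.0] F [-0.6, 0.5, -0.4] w 93.9 j [-0.64, 0.55, -0.16, 1.68, 0.11, 0.91, 1.03]
(6, 436, 74, 132.2, 712.0, 33.6, 17.0, -65.9)
(380, 309, 276, 436.2, -127.7, 52.0, 32.0, 5.7)
(212, 305, 246, 436.2, 258.4, 50.4, 31.7, 8.3)
(428, 305, 294, 448.3, -236.3, 51.7, 32.3, 21.0)
(600, 178, 1159, 761.7, -631.6, 110.6, 91.7, -78.4)
(104, 118, 461, 878.0, 541.1, 88.1, 37.0, -15.4)
(38, 99, 515, 924.4, 707.8, 88.4, 42.9, -15.6)
```

View pics/w1.png

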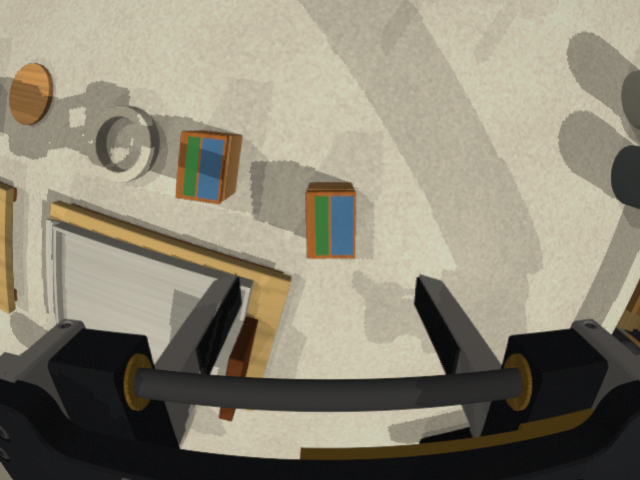

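```bash
python3 - <<'E'
from h import *
s=st()
print(np.round(wcast([(335,225),(306,192),(355,190),(355,258),(307,259),(206,168)],62,s),1))
E
```

```text
t 0.88 pos [455.4, 379.8, 200.1] yaw 107.56 xax [0.001, -0.003, -1.0] F [-0.6, 0.5, -0.4] w 93.9 j [-0.64, 0.55, -0.16, 1.68, 0.11, 0.91, 1.03]
[[453.5 385.5  62. ]
 [433.  352.5  62. ]
 [418.4 392.4  62. ]
 [477.5 412.4  62. ]
 [491.6 371.1  62. ]
 [438.  260.6  62. ]]
```

Emit:
carry_out(increments=[{"slide": [0,0,0],"delta_rot": [0,0,0],"claw": 1}])

```text
clock: 1.0
eef_pos: [450.9, 385.5, 200.3]
eef_rot: [0.698, -0.111, 0.699, 0.111]
ft_force: [-0.5, -0.1, -0.0]
grip_width: 94.0
```

```bash
python3 - <<'E'
from h import *
s=st()
E
```

```text
t 1.0 pos [450.9, 385.5, 200.3] yaw 108.04 xax [-0.001, 0.001, -1.0] F [-0.5, -0.1, -0.0] w 94.0 j [-0.65, 0.55, -0.17, 1.68, 0.11, 0.91, 1.03]
```

Emit:
carry_out(increments=[{"slide": [0.2,0,0],"delta_rot": [0,0,0],"claw": 1},{"slide": [0.32,0,0],"delta_rot": [0,0,0],"claw": 1},{"slide": [0.384,0,0],"delta_rot": [0,0,0],"claw": 1},{"slide": [0.384,0,0],"delta_rot": [0,0,0],"claw": 1},{"slide": [0.384,0,0],"delta_rot": [0,0,0],"claw": 0}])

```text
clock: 1.62
eef_pos: [451.7, 386.6, 9.9]
eef_rot: [0.699, -0.111, 0.698, 0.112]
ft_force: [-0.6, 0.6, 0.4]
grip_width: 87.2
```

Emit:
carry_out(increments=[{"slide": [0,0,0],"delta_rot": [0,0,0],"claw": 0},{"slide": [0,0,0],"delta_rot": [0,0,0],"claw": 0},{"slide": [0,0,0],"delta_rot": [0,0,0],"claw": 0},{"slide": [0,0,0],"delta_rot": [0,0,0],"claw": 0}])

```text
clock: 2.12
eef_pos: [452.3, 384.4, 9.1]
eef_rot: [0.699, -0.111, 0.698, 0.111]
ft_force: [1.3, -1.1, 1.2]
grip_width: 47.3
```

```bash
python3 - <<'E'
from h import *
s=st()
cv2.imwrite('pics/w2.png',manip.capture('wrist'))
E
```

```text
t 2.12 pos [452.3, 384.4, 9.1] yaw 108.0 xax [0.001, 0.0, -1.0] F [1.3, -1.1, 1.2] w 47.3 j [-0.68, 0.82, -0.12, 1.82, 0.17, 0.52, 0.98]
```

View pics/w2.png

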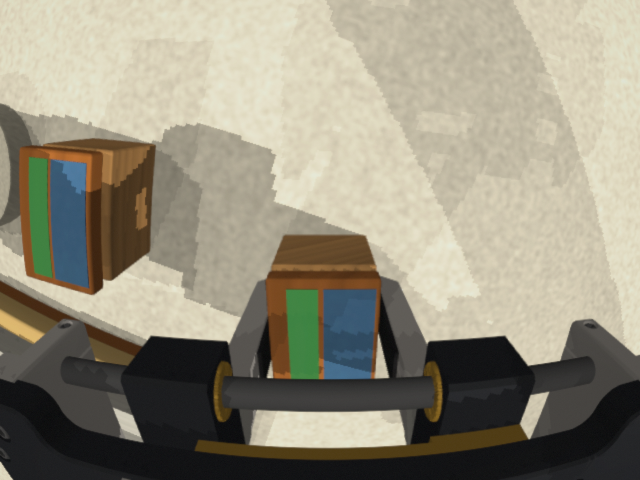

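Emit:
carry_out(increments=[{"slide": [0,0,0],"delta_rot": [0,0,0],"claw": 0},{"slide": [0,0,0],"delta_rot": [0,0,0],"claw": 0},{"slide": [-0.1,0,0],"delta_rot": [0,0,0],"claw": 0},{"slide": [-0.2,0,0],"delta_rot": [0,0,0],"claw": 0},{"slide": [-0.3,0,0],"delta_rot": [0,0,0],"claw": 0}])

```text
clock: 2.8
eef_pos: [451.4, 384.3, 159.3]
eef_rot: [0.698, -0.111, 0.699, 0.111]
ft_force: [0.6, -0.0, -2.1]
grip_width: 43.7
```

```bash
python3 - <<'E'
from h import *
s=st()
mv([((656,257,160),91.9),((656,257,56),91.9),((656,257,51.5),91.9)],start=((452,384.5,158),108))
E
```

```text
t 2.8 pos [451.4, 384.3, 159.3] yaw 108.02 xax [-0.001, -0.0, -1.0] F [0.6, -0.0, -2.1] w 43.7 j [-0.65, 0.6, -0.16, 1.73, 0.12, 0.82, 1.02]
slide [-0.004, -0.3686, 0.3092] rot [0.1789, 0.0, 0.0] rows>= 3.8
slide [0.204, -0.3686, 0.3092] rot [0.1789, 0.0, 0.0] rows>= 4.2
slide [0.213, -0.3686, 0.3092] rot [0.1789, 0.0, 0.0] rows>= 4.2
```

Emit:
carry_out(increments=[{"slide": [-0.004,-0.1,0.083],"delta_rot": [0.179,0,0],"claw": 0},{"slide": [-0.004,-0.19,0.16],"delta_rot": [0.179,0,0],"claw": 0},{"slide": [-0.004,-0.28,0.235],"delta_rot": [0.179,0,0],"claw": 0},{"slide": [-0.004,-0.369,0.309],"delta_rot": [0.179,0,0],"claw": 0},{"slide": [-0.004,-0.369,0.309],"delta_rot": [0.179,0,0],"claw": 0}])

```text
clock: 3.42
eef_pos: [660.1, 250.2, 158.9]
eef_rot: [0.708, -0.01, 0.706, 0.007]
ft_force: [-0.1, 0.2, -1.6]
grip_width: 44.2
```

Emit:
carry_out(increments=[{"slide": [0,0,0],"delta_rot": [0,0,0],"claw": 0},{"slide": [0.1,0,0],"delta_rot": [0,0,0],"claw": 0},{"slide": [0.18,0,0],"delta_rot": [0,0,0],"claw": 0},{"slide": [0.18,0,0],"delta_rot": [0,0,0],"claw": 0}])

```text
clock: 3.92
eef_pos: [651.4, 257.5, 67.0]
eef_rot: [0.704, -0.013, 0.71, 0.012]
ft_force: [-0.6, 0.2, -1.1]
grip_width: 44.1
```

```bash
python3 - <<'E'
from h import *
s=st()
cv2.imwrite('pics/w3.png',manip.capture('wrist'));cv2.imwrite('pics/s3.png',manip.capture('scene'))
E
```

```text
t 3.92 pos [651.4, 257.5, 67.0] yaw 92.06 xax [-0.008, -0.002, -1.0] F [-0.6, 0.2, -1.1] w 44.1 j [-0.37, 0.86, -0.08, 1.46, 0.08, 0.84, 1.13]
```

View pics/w3.png

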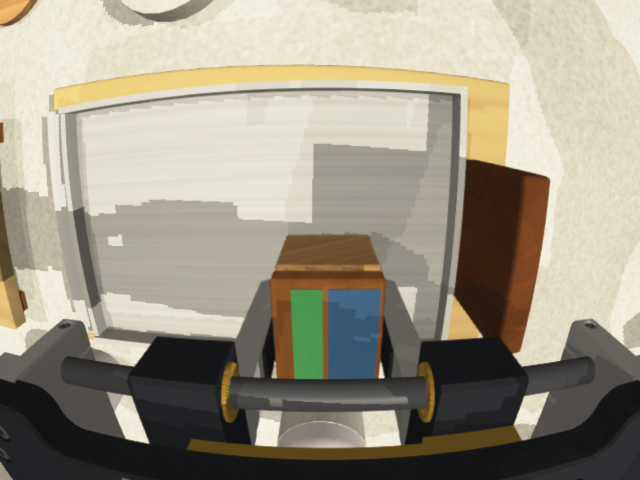

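View pics/s3.png

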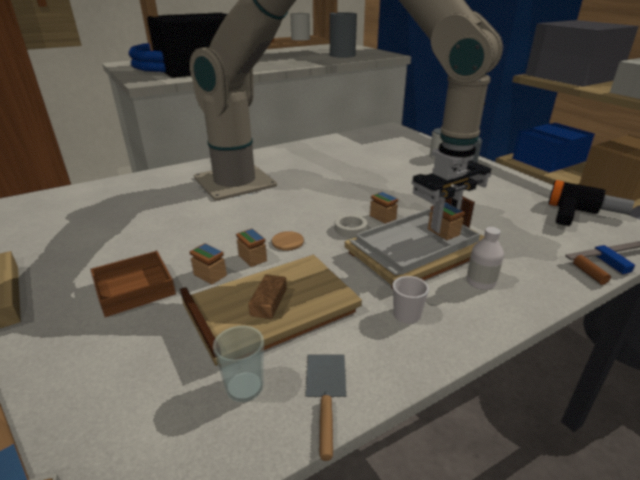

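Emit:
carry_out(increments=[{"slide": [0,0,0],"delta_rot": [0,0,0],"claw": 0},{"slide": [0.02,0,0],"delta_rot": [0,0,0],"claw": 0},{"slide": [0.036,0,0],"delta_rot": [0,0,0],"claw": 0},{"slide": [0.036,0,0],"delta_rot": [0,0,0],"claw": 0}])

```text
clock: 4.53
eef_pos: [655.1, 256.3, 51.4]
eef_rot: [0.706, -0.012, 0.708, 0.011]
ft_force: [-0.7, -0.7, -2.4]
grip_width: 43.8
```

```bash
python3 - <<'E'
from h import *
s=st()
print(np.round(wcast([(61,112),(466,88)],55,s),1))
E
```

```text
t 4.53 pos [655.1, 256.3, 51.4] yaw 91.89 xax [-0.002, -0.001, -1.0] F [-0.7, -0.7, -2.4] w 43.8 j [-0.37, 0.88, -0.08, 1.46, 0.09, 0.81, 1.12]
[[556.2 102.8  55. ]
 [546.5 320.   55. ]]
```

Emit:
carry_out(increments=[{"slide": [0.003,0,0],"delta_rot": [0,0,0],"claw": 0.72},{"slide": [0.003,0,0],"delta_rot": [0,0,0],"claw": 0.72},{"slide": [0.003,0,0],"delta_rot": [0,0,0],"claw": 0.72},{"slide": [-0.1,0,0],"delta_rot": [0,0,0],"claw": 0.72},{"slide": [-0.22,0,0],"delta_rot": [0,0,0],"claw": 0.72}])

```text
clock: 5.15
eef_pos: [655.1, 256.4, 162.6]
eef_rot: [0.706, -0.012, 0.708, 0.011]
ft_force: [0.3, -0.1, -0.1]
grip_width: 67.8
```

```bash
python3 - <<'E'
from h import *
s=st()
mv([((436.5,258,150),98.3)],start=((655.3,257,160),91.9))
E
```

```text
t 5.15 pos [655.1, 256.4, 162.6] yaw 91.9 xax [-0.002, -0.001, -1.0] F [0.3, -0.1, -0.1] w 67.8 j [-0.37, 0.75, -0.09, 1.39, 0.07, 1.01, 1.14]
slide [0.02, 0.0165, -0.4373] rot [-0.0711, 0.0, 0.0] rows>= 3.5
```

Emit:
carry_out(increments=[{"slide": [0.02,0.004,-0.11],"delta_rot": [-0.07,0,0],"claw": 0.9},{"slide": [0.02,0.008,-0.22],"delta_rot": [-0.07,0,0],"claw": 0.9},{"slide": [0.02,0.012,-0.33],"delta_rot": [-0.07,0,0],"claw": 0.9},{"slide": [0.02,0.016,-0.437],"delta_rot": [-0.07,0,0],"claw": 0.9},{"slide": [0.02,0.016,-0.437],"delta_rot": [-0.07,0,0],"claw": 0.9}])

```text
clock: 5.78
eef_pos: [432.9, 257.5, 152.9]
eef_rot: [0.704, -0.052, 0.706, 0.052]
ft_force: [1.0, 0.1, -0.0]
grip_width: 84.5
```

Emit:
carry_out(increments=[{"slide": [0,0,0],"delta_rot": [0,0,0],"claw": 0.9},{"slide": [0,0,0],"delta_rot": [0,0,0],"claw": 0.9},{"slide": [0,0,0],"delta_rot": [0,0,0],"claw": 0.9}])

```text
clock: 6.15
eef_pos: [438.3, 257.4, 152.3]
eef_rot: [0.705, -0.05, 0.705, 0.05]
ft_force: [0.8, -0.3, -0.1]
grip_width: 84.6
```

```bash
python3 - <<'E'
from h import *
s=st()
cv2.imwrite('pics/w4.png',manip.capture('wrist'));cv2.imwrite('pics/t4.png',manip.capture('top'))
import m
for o in m.boxes(cv2.imread('pics/t4.png'))[:8]: print(o)
E
```

```text
t 6.15 pos [438.3, 257.4, 152.3] yaw 98.13 xax [0.0, 0.0, -1.0] F [0.8, -0.3, -0.1] w 84.6 j [-0.5, 0.5, -0.12, 1.96, 0.09, 0.68, 1.03]
(98, 452, 663, 102.3, 500.2, 193.7, 44.9, -64.2)
(380, 310, 253, 435.8, -127.7, 51.4, 31.9, 5.8)
(428, 306, 294, 448.1, -236.4, 51.5, 32.0, 20.8)
(209, 208, 152, 662.1, 278.1, 52.1, 17.8, 1.8)
(216, 208, 79, 662.8, 259.9, 52.6, 9.6, 1.8)
(600, 178, 1158, 761.7, -631.7, 110.6, 91.8, -78.5)
(104, 118, 461, 878.0, 541.1, 88.2, 37.1, -15.4)
(38, 99, 516, 924.4, 707.7, 88.2, 42.8, -15.4)
```

View pics/w4.png

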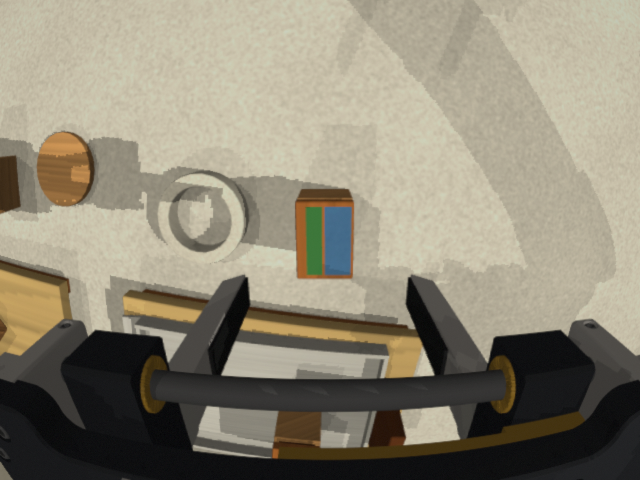

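View pics/t4.png

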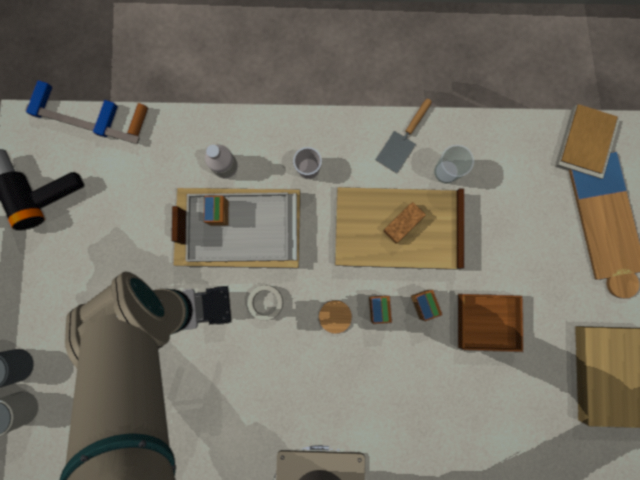

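Box 1 stands in the tray at px (213,208), and box 2 sits centred between the fingers. I'll descend.

Emit:
carry_out(increments=[{"slide": [0.12,0,0],"delta_rot": [0,0,0],"claw": 0.9},{"slide": [0.23,0,0],"delta_rot": [0,0,0],"claw": 0.9},{"slide": [0.284,0,0],"delta_rot": [0,0,0],"claw": 0.9},{"slide": [0.284,0,0],"delta_rot": [0,0,0],"claw": 0.6},{"slide": [0.284,0,0],"delta_rot": [0,0,0],"claw": 0}])

```text
clock: 6.88
eef_pos: [438.0, 257.9, 11.3]
eef_rot: [0.706, -0.05, 0.705, 0.051]
ft_force: [-0.4, 0.3, 0.3]
grip_width: 68.0
```

Emit:
carry_out(increments=[{"slide": [0,0,0],"delta_rot": [0,0,0],"claw": 0},{"slide": [0,0,0],"delta_rot": [0,0,0],"claw": 0},{"slide": [0,0,0],"delta_rot": [0,0,0],"claw": 0},{"slide": [0,0,0],"delta_rot": [0,0,0],"claw": 0},{"slide": [0,0,0],"delta_rot": [0,0,0],"claw": 0}])

```text
clock: 7.5
eef_pos: [437.8, 257.5, 11.4]
eef_rot: [0.706, -0.05, 0.705, 0.051]
ft_force: [-0.7, -1.8, 7.5]
grip_width: 43.9
```

Emit:
carry_out(increments=[{"slide": [0,0,0],"delta_rot": [0,0,0],"claw": 0},{"slide": [-0.1,0,0],"delta_rot": [0,0,0],"claw": 0},{"slide": [-0.2,0,0],"delta_rot": [0,0,0],"claw": 0},{"slide": [-0.284,0,0],"delta_rot": [0,0,0],"claw": 0},{"slide": [-0.284,0,0],"delta_rot": [0,0,0],"claw": 0}])

```text
clock: 8.12
eef_pos: [439.1, 258.8, 155.5]
eef_rot: [0.707, -0.049, 0.703, 0.052]
ft_force: [-0.1, 0.9, -1.8]
grip_width: 44.0
```

```bash
python3 - <<'E'
from h import *
s=st()
mv([((582,254.5,152),91.9)],start=((436.5,257.5,150),98.2))
E
```

```text
t 8.12 pos [439.1, 258.8, 155.5] yaw 98.19 xax [0.006, 0.004, -1.0] F [-0.1, 0.9, -1.8] w 44.0 j [-0.5, 0.5, -0.13, 1.96, 0.1, 0.68, 1.03]
slide [-0.004, -0.0474, 0.2872] rot [0.07, 0.0, 0.0] rows>= 2.3
```

Emit:
carry_out(increments=[{"slide": [0,-0.016,0.095],"delta_rot": [0.07,0,0],"claw": 0},{"slide": [0,-0.032,0.19],"delta_rot": [0.07,0,0],"claw": 0},{"slide": [0,-0.047,0.284],"delta_rot": [0.07,0,0],"claw": 0},{"slide": [0,-0.047,0.284],"delta_rot": [0.07,0,0],"claw": 0},{"slide": [0,-0.047,0.284],"delta_rot": [0.07,0,0],"claw": 0}])

```text
clock: 8.75
eef_pos: [579.2, 254.2, 150.6]
eef_rot: [0.706, -0.012, 0.708, 0.011]
ft_force: [0.8, 0.7, -0.8]
grip_width: 43.6
```

Emit:
carry_out(increments=[{"slide": [0.08,0,0],"delta_rot": [0,0,0],"claw": 0},{"slide": [0.16,0,0],"delta_rot": [0,0,0],"claw": 0},{"slide": [0.18,0,0],"delta_rot": [0,0,0],"claw": 0},{"slide": [0.18,0,0],"delta_rot": [0,0,0],"claw": 0},{"slide": [0.18,0,0],"delta_rot": [0,0,0],"claw": 0}])

```text
clock: 9.38
eef_pos: [581.9, 255.2, 64.1]
eef_rot: [0.708, -0.011, 0.706, 0.012]
ft_force: [1.2, -0.7, -1.6]
grip_width: 43.9
```

```bash
python3 - <<'E'
from h import *
s=st()
cv2.imwrite('pics/w5.png',manip.capture('wrist'))
E
```

```text
t 9.38 pos [581.9, 255.2, 64.1] yaw 91.92 xax [0.002, 0.001, -1.0] F [1.2, -0.7, -1.6] w 43.9 j [-0.41, 0.78, -0.08, 1.68, 0.09, 0.69, 1.07]
```

View pics/w5.png

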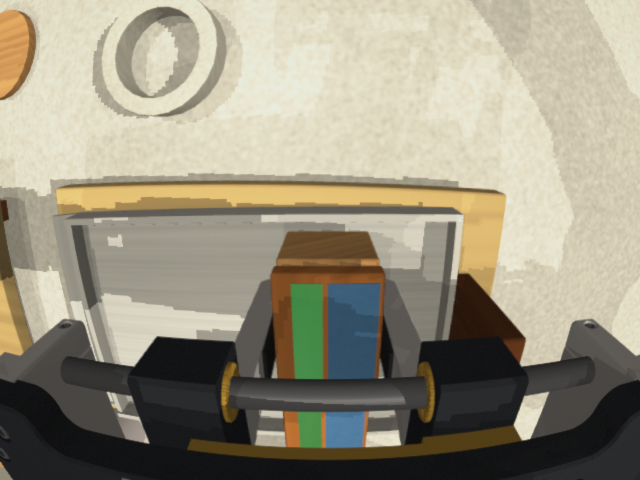

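Emit:
carry_out(increments=[{"slide": [0.012,0,0],"delta_rot": [0,0,0],"claw": 0},{"slide": [0.022,0,0],"delta_rot": [0,0,0],"claw": 0},{"slide": [0.022,0,0],"delta_rot": [0,0,0],"claw": 0}])

```text
clock: 9.8
eef_pos: [582.0, 254.6, 52.2]
eef_rot: [0.708, -0.012, 0.706, 0.012]
ft_force: [0.3, -0.4, 4.6]
grip_width: 43.9
```

Emit:
carry_out(increments=[{"slide": [0,0,0],"delta_rot": [0,0,0],"claw": 0.72},{"slide": [0,0,0],"delta_rot": [0,0,0],"claw": 0.72},{"slide": [0,0,0],"delta_rot": [0,0,0],"claw": 0.72},{"slide": [-0.1,0,0],"delta_rot": [0,0,0],"claw": 0.72},{"slide": [-0.22,0,0],"delta_rot": [0,0,0],"claw": 0.72}])

```text
clock: 10.42
eef_pos: [580.1, 254.0, 161.3]
eef_rot: [0.706, -0.012, 0.708, 0.011]
ft_force: [1.0, 0.9, 0.3]
grip_width: 67.8
```

```bash
python3 - <<'E'
from h import *
s=st()
cv2.imwrite('pics/w6.png',manip.capture('wrist'))
mv([((436,-127.7,155),95.7)])
E
```

```text
t 10.43 pos [580.1, 254.0, 161.3] yaw 91.91 xax [-0.003, -0.001, -1.0] F [1.0, 0.9, 0.3] w 67.8 j [-0.4, 0.65, -0.1, 1.61, 0.07, 0.89, 1.08]
slide [0.0244, -0.7583, -0.3238] rot [-0.0424, 0.0069, -0.0028] rows>= 6.6
```

View pics/w6.png

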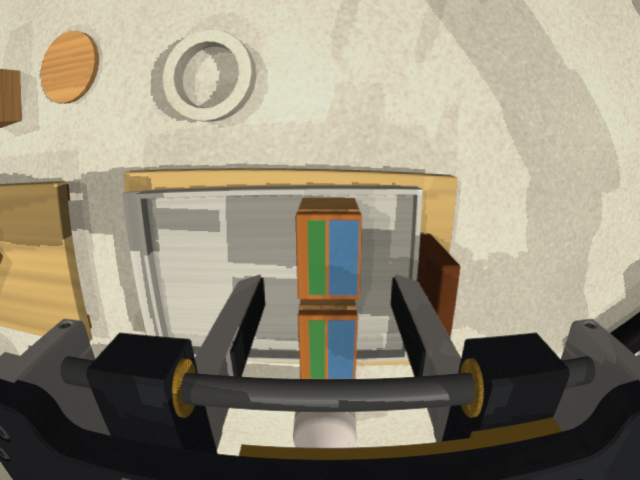

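Both boxes now stand in the tray (px 328,255 and 328,345). Next is box 3.

Emit:
carry_out(increments=[{"slide": [0.005,-0.11,-0.05],"delta_rot": [-0.042,0,0],"claw": 0.9},{"slide": [0.01,-0.22,-0.095],"delta_rot": [-0.042,0,0],"claw": 0.9},{"slide": [0.015,-0.33,-0.14],"delta_rot": [-0.042,0,0],"claw": 0.9},{"slide": [0.02,-0.44,-0.19],"delta_rot": [-0.042,0,0],"claw": 0.9},{"slide": [0.02,-0.55,-0.235],"delta_rot": [-0.042,0,0],"claw": 0.9}])

```text
clock: 11.1
eef_pos: [471.9, -25.9, 151.4]
eef_rot: [0.706, -0.035, 0.706, 0.035]
ft_force: [0.9, -0.3, 0.7]
grip_width: 84.8
```

Emit:
carry_out(increments=[{"slide": [0,-0.11,-0.045],"delta_rot": [0,0,0],"claw": 0.9},{"slide": [0,-0.208,-0.089],"delta_rot": [0,0,0],"claw": 0.9},{"slide": [0,-0.208,-0.089],"delta_rot": [0,0,0],"claw": 0.9},{"slide": [0,-0.208,-0.089],"delta_rot": [0,0,0],"claw": 0.9},{"slide": [0,-0.208,-0.089],"delta_rot": [0,0,0],"claw": 0.9}])

```text
clock: 11.72
eef_pos: [439.5, -130.6, 151.5]
eef_rot: [0.706, -0.036, 0.706, 0.036]
ft_force: [0.3, 1.6, -0.7]
grip_width: 84.6
```

```bash
python3 - <<'E'
from h import *
s=st()
cv2.imwrite('pics/w7.png',manip.capture('wrist'))
mv([((436,-127.7,10.5),95.7)])
E
```

```text
t 11.72 pos [439.5, -130.6, 151.5] yaw 95.84 xax [0.0, 0.001, -1.0] F [0.3, 1.6, -0.7] w 84.6 j [0.33, 0.45, -0.14, 2.09, 0.11, 0.61, 1.79]
slide [0.2819, 0.0063, -0.0065] rot [0.0017, 0.0002, -0.0003] rows>= 2.3
```

View pics/w7.png

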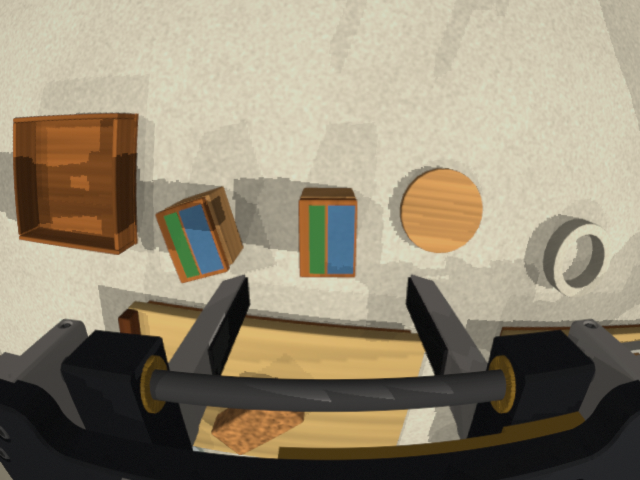

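Emit:
carry_out(increments=[{"slide": [0,0.006,-0.006],"delta_rot": [0,0,0],"claw": 0.74},{"slide": [0.1,0.006,-0.006],"delta_rot": [0,0,0],"claw": 0.74},{"slide": [0.2,0.006,-0.006],"delta_rot": [0,0,0],"claw": 0.74},{"slide": [0.28,0.006,-0.006],"delta_rot": [0,0,0],"claw": 0.74},{"slide": [0.28,0.006,-0.006],"delta_rot": [0,0,0],"claw": 0.5}])

```text
clock: 12.4
eef_pos: [433.3, -128.1, 9.4]
eef_rot: [0.704, -0.035, 0.708, 0.036]
ft_force: [-0.1, -0.0, 0.4]
grip_width: 62.7
```

Emit:
carry_out(increments=[{"slide": [0,0,0],"delta_rot": [0,0,0],"claw": 0},{"slide": [0,0,0],"delta_rot": [0,0,0],"claw": 0},{"slide": [0,0,0],"delta_rot": [0,0,0],"claw": 0},{"slide": [0,0,0],"delta_rot": [0,0,0],"claw": 0},{"slide": [0,0,0],"delta_rot": [0,0,0],"claw": 0}])

```text
clock: 13.02
eef_pos: [437.2, -129.8, 13.1]
eef_rot: [0.708, -0.035, 0.705, 0.035]
ft_force: [0.2, 0.7, 7.9]
grip_width: 43.8
```

Emit:
carry_out(increments=[{"slide": [0,0,0],"delta_rot": [0,0,0],"claw": 0},{"slide": [-0.1,0,0],"delta_rot": [0,0,0],"claw": 0},{"slide": [-0.2,0,0],"delta_rot": [0,0,0],"claw": 0},{"slide": [-0.3,0,0],"delta_rot": [0,0,0],"claw": 0},{"slide": [-0.3,0,0],"delta_rot": [0,0,0],"claw": 0}])

```text
clock: 13.65
eef_pos: [438.2, -130.3, 165.3]
eef_rot: [0.709, -0.036, 0.703, 0.034]
ft_force: [-0.3, 0.2, -1.8]
grip_width: 43.6
```

```bash
python3 - <<'E'
from h import *
s=st()
mv([((659,167,155),91.9)])
E
```

```text
t 13.65 pos [438.2, -130.3, 165.3] yaw 95.65 xax [0.009, -0.002, -1.0] F [-0.3, 0.2, -1.8] w 43.6 j [0.35, 0.42, -0.16, 2.09, 0.11, 0.64, 1.78]
slide [0.0232, 0.5482, 0.4978] rot [0.0416, 0.0055, 0.0019] rows>= 5.9
```

Emit:
carry_out(increments=[{"slide": [0,0.09,0.082],"delta_rot": [0.042,0,0],"claw": 0},{"slide": [0,0.18,0.164],"delta_rot": [0.042,0,0],"claw": 0},{"slide": [0,0.27,0.246],"delta_rot": [0.042,0,0],"claw": 0},{"slide": [0,0.36,0.328],"delta_rot": [0.042,0,0],"claw": 0},{"slide": [0,0.45,0.412],"delta_rot": [0.042,0,0],"claw": 0}])

```text
clock: 14.28
eef_pos: [618.3, 116.0, 160.2]
eef_rot: [0.706, -0.012, 0.708, 0.011]
ft_force: [0.4, 0.3, -1.7]
grip_width: 44.3
```

Emit:
carry_out(increments=[{"slide": [0,0.05,0.05],"delta_rot": [0,0,0],"claw": 0},{"slide": [0,0.095,0.088],"delta_rot": [0,0,0],"claw": 0},{"slide": [0,0.095,0.088],"delta_rot": [0,0,0],"claw": 0},{"slide": [0,0.095,0.088],"delta_rot": [0,0,0],"claw": 0},{"slide": [0,0.095,0.088],"delta_rot": [0,0,0],"claw": 0}])

```text
clock: 14.9
eef_pos: [660.0, 162.0, 161.2]
eef_rot: [0.707, -0.012, 0.707, 0.011]
ft_force: [0.1, 0.6, -1.6]
grip_width: 43.9
```

```bash
python3 - <<'E'
from h import *
s=st()
cv2.imwrite('pics/w8.png',manip.capture('wrist'))
mv([((659,167,55),91.9)])
E
```

```text
t 14.9 pos [660.0, 162.0, 161.2] yaw 91.81 xax [-0.001, -0.001, -1.0] F [0.1, 0.6, -1.6] w 43.9 j [-0.21, 0.72, -0.12, 1.47, 0.1, 0.96, 1.24]
slide [0.2128, 0.0097, -0.002] rot [-0.001, -0.0004, 0.0005] rows>= 1.7
```

View pics/w8.png

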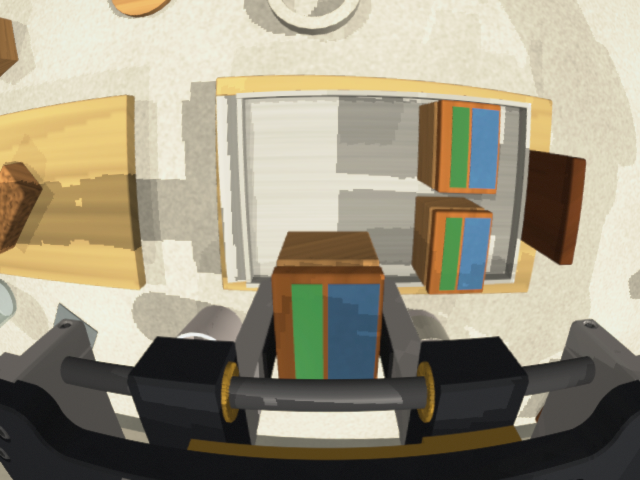

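```bash
python3 - <<'E'
from h import *
s=st()
s['eef_pos']=list(s['eef_pos'])
print('lids',np.round(wcast([(439,100),(499,102),(496,193),(434,190),(432,208),(492,210),(484,291),(430,292)],103,s)[:,:2],1).tolist())
print('tray rim corners',np.round(wcast([(224,96),(532,98),(518,290),(224,288)],55,s)[:,:2],1).tolist())
print('handle',np.round(wcast([(529,150),(585,158),(572,264),(523,249)],119,s)[:,:2],1).tolist())
E
```

```text
t 14.95 pos [660.2, 162.3, 161.4] yaw 91.81 xax [-0.001, -0.001, -1.0] F [0.2, 0.6, -1.5] w 43.9 j [-0.21, 0.72, -0.12, 1.47, 0.1, 0.96, 1.24]
lids [[552.9, 230.8], [548.9, 274.3], [611.9, 277.8], [612.8, 231.4], [625.1, 231.2], [624.2, 276.2], [686.1, 280.4], [686.7, 237.2]]
tray rim corners [[550.6, 78.2], [534.9, 329.3], [707.4, 341.0], [710.9, 73.9]]
handle [[579.2, 291.7], [578.8, 341.6], [658.1, 346.0], [647.2, 297.7]]
```

Emit:
carry_out(increments=[{"slide": [0.0,0.008,-0.002],"delta_rot": [0,0,0],"claw": 0},{"slide": [0.08,0.008,-0.002],"delta_rot": [0,0,0],"claw": 0},{"slide": [0.16,0.008,-0.002],"delta_rot": [0,0,0],"claw": 0},{"slide": [0.19,0.008,-0.002],"delta_rot": [0,0,0],"claw": 0},{"slide": [0.19,0.008,-0.002],"delta_rot": [0,0,0],"claw": 0}])

```text
clock: 15.58
eef_pos: [659.1, 167.7, 66.0]
eef_rot: [0.707, -0.012, 0.708, 0.012]
ft_force: [-0.1, 0.6, -1.3]
grip_width: 44.0
```

Emit:
carry_out(increments=[{"slide": [0.01,0,0],"delta_rot": [0,0,0],"claw": 0},{"slide": [0.02,0,0],"delta_rot": [0,0,0],"claw": 0},{"slide": [0.02,0,0],"delta_rot": [0,0,0],"claw": 0}])

```text
clock: 15.95
eef_pos: [659.6, 167.7, 56.7]
eef_rot: [0.707, -0.012, 0.707, 0.012]
ft_force: [-0.2, 0.2, -1.1]
grip_width: 43.8
```

Emit:
carry_out(increments=[{"slide": [0.004,0,0],"delta_rot": [0,0,0],"claw": 0},{"slide": [0.008,0,0],"delta_rot": [0,0,0],"claw": 0},{"slide": [0.008,0,0],"delta_rot": [0,0,0],"claw": 0}])

```text
clock: 16.32
eef_pos: [659.8, 167.8, 54.2]
eef_rot: [0.707, -0.012, 0.707, 0.012]
ft_force: [-2.6, -0.4, 8.4]
grip_width: 43.4
```

Emit:
carry_out(increments=[{"slide": [0,0,0],"delta_rot": [0,0,0],"claw": 0.72},{"slide": [0,0,0],"delta_rot": [0,0,0],"claw": 0.72},{"slide": [0,0,0],"delta_rot": [0,0,0],"claw": 0.72},{"slide": [-0.1,0,0],"delta_rot": [0,0,0],"claw": 0.72},{"slide": [-0.22,0,0],"delta_rot": [0,0,0],"claw": 0.72}])

```text
clock: 16.95
eef_pos: [658.5, 167.4, 162.1]
eef_rot: [0.706, -0.012, 0.708, 0.011]
ft_force: [0.9, -0.0, 0.3]
grip_width: 67.8
```

```bash
python3 - <<'E'
from h import *
s=st()
mv([((448.3,-236.3,157),110.9)])
cv2.imwrite('pics/w9.png',manip.capture('wrist'));cv2.imwrite('pics/t9.png',manip.capture('top'))
import m
for o in m.boxes(cv2.imread('pics/t9.png'))[:8]: print(o)
E
```

```text
t 16.95 pos [658.5, 167.4, 162.1] yaw 91.91 xax [-0.003, -0.001, -1.0] F [0.9, -0.0, 0.3] w 67.8 j [-0.22, 0.72, -0.12, 1.46, 0.1, 0.97, 1.23]
slide [0.0123, -0.793, -0.4469] rot [-0.211, -0.0023, 0.0001] rows>= 7.3
(428, 305, 238, 448.5, -235.9, 50.8, 31.1, 21.0)
(209, 273, 640, 507.8, 271.1, 195.7, 50.0, -73.5)
(248, 210, 106, 658.1, 186.7, 36.3, 18.9, 1.3)
(600, 178, 1158, 761.6, -631.6, 110.7, 91.7, -78.4)
(104, 118, 460, 878.0, 541.1, 88.1, 37.1, -15.4)
(38, 99, 515, 924.4, 707.8, 88.3, 42.8, -15.6)
```

View pics/w9.png

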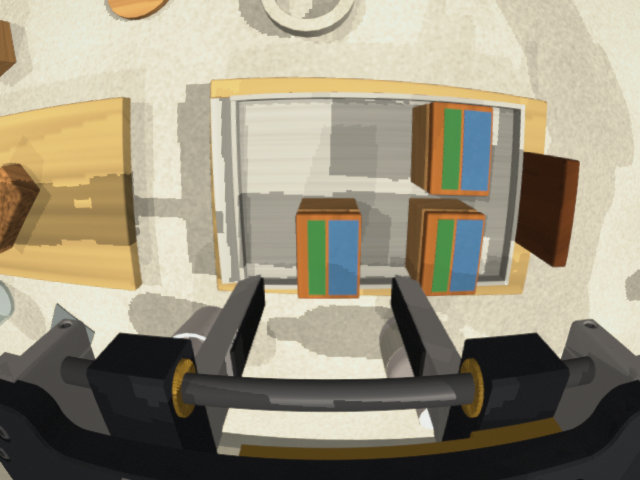

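Three boxes now stand in the tray. Next is box 4.

Emit:
carry_out(increments=[{"slide": [0,-0.1,-0.056],"delta_rot": [-0.1,0,0],"claw": 0.8},{"slide": [0,-0.2,-0.112],"delta_rot": [-0.211,0,0],"claw": 0.8},{"slide": [0,-0.3,-0.168],"delta_rot": [-0.211,0,0],"claw": 0.8},{"slide": [0.01,-0.4,-0.224],"delta_rot": [-0.211,0,0],"claw": 0.8},{"slide": [0.01,-0.5,-0.28],"delta_rot": [-0.211,0,0],"claw": 0.8}])

```text
clock: 17.68
eef_pos: [526.7, -88.4, 156.9]
eef_rot: [0.695, -0.128, 0.696, 0.128]
ft_force: [0.3, -0.7, 0.1]
grip_width: 75.2
```

```bash
python3 - <<'E'
from h import *
s=st()
mv([((448.3,-236.3,157),110.9)])
E
```

```text
t 17.68 pos [526.7, -88.4, 156.9] yaw 110.89 xax [-0.0, -0.0, -1.0] F [0.3, -0.7, 0.1] w 75.2 j [0.27, 0.53, -0.23, 1.89, 0.18, 0.74, 1.87]
slide [-0.0, -0.2204, -0.2519] rot [-0.0001, -0.0003, -0.0001] rows>= 2.7
```

Emit:
carry_out(increments=[{"slide": [0,-0.08,-0.09],"delta_rot": [0,0,0],"claw": 0.8},{"slide": [0,-0.16,-0.18],"delta_rot": [0,0,0],"claw": 0.8},{"slide": [0,-0.218,-0.25],"delta_rot": [0,0,0],"claw": 0.8},{"slide": [0,-0.218,-0.25],"delta_rot": [0,0,0],"claw": 0.8},{"slide": [0,-0.218,-0.25],"delta_rot": [0,0,0],"claw": 0.8}])

```text
clock: 18.3
eef_pos: [450.5, -232.5, 157.3]
eef_rot: [0.696, -0.128, 0.695, 0.128]
ft_force: [-0.5, 0.8, -0.6]
grip_width: 75.0
```

```bash
python3 - <<'E'
from h import *
s=st()
mv([((448.3,-236.3,10.5),110.9)])
cv2.imwrite('pics/w10.png',manip.capture('wrist'))
E
```

```text
t 18.3 pos [450.5, -232.5, 157.3] yaw 110.9 xax [0.001, 0.001, -1.0] F [-0.5, 0.8, -0.6] w 75.0 j [0.59, 0.5, -0.25, 1.96, 0.18, 0.7, 2.17]
slide [0.2937, -0.0057, -0.007] rot [0.0, 0.0005, -0.0003] rows>= 2.4
```

View pics/w10.png

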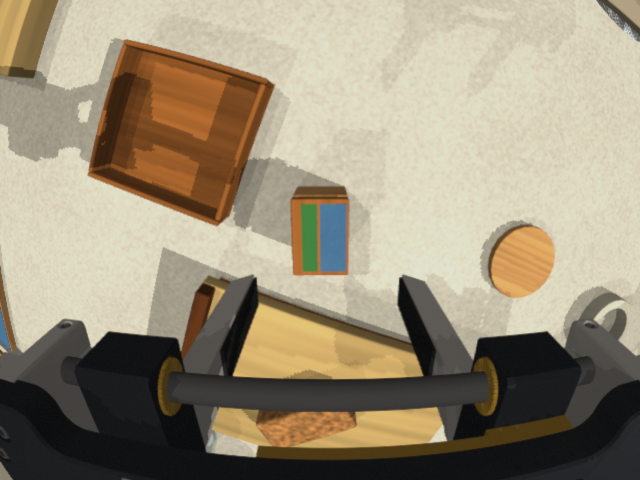

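Emit:
carry_out(increments=[{"slide": [0,-0.006,-0.006],"delta_rot": [0,0,0],"claw": 0.8},{"slide": [0.1,-0.006,-0.006],"delta_rot": [0,0,0],"claw": 0.8},{"slide": [0.2,-0.006,-0.006],"delta_rot": [0,0,0],"claw": 0.8},{"slide": [0.292,-0.006,-0.006],"delta_rot": [0,0,0],"claw": 0.8},{"slide": [0.292,-0.006,-0.006],"delta_rot": [0,0,0],"claw": 0.6}])

```text
clock: 18.98
eef_pos: [446.3, -235.1, 8.9]
eef_rot: [0.693, -0.128, 0.697, 0.13]
ft_force: [-0.6, 0.1, 0.1]
grip_width: 68.2
```

Emit:
carry_out(increments=[{"slide": [0,0,0],"delta_rot": [0,0,0],"claw": 0},{"slide": [0,0,0],"delta_rot": [0,0,0],"claw": 0},{"slide": [0,0,0],"delta_rot": [0,0,0],"claw": 0},{"slide": [0,0,0],"delta_rot": [0,0,0],"claw": 0},{"slide": [0,0,0],"delta_rot": [0,0,0],"claw": 0}])

```text
clock: 19.6
eef_pos: [449.8, -237.9, 13.3]
eef_rot: [0.697, -0.129, 0.694, 0.127]
ft_force: [0.3, -0.8, 8.4]
grip_width: 44.4
```

Emit:
carry_out(increments=[{"slide": [0,0,0],"delta_rot": [0,0,0],"claw": 0},{"slide": [-0.1,0,0],"delta_rot": [0,0,0],"claw": 0},{"slide": [-0.2,0,0],"delta_rot": [0,0,0],"claw": 0},{"slide": [-0.3,0,0],"delta_rot": [0,0,0],"claw": 0},{"slide": [-0.3,0,0],"delta_rot": [0,0,0],"claw": 0}])

```text
clock: 20.23
eef_pos: [450.7, -238.3, 165.6]
eef_rot: [0.698, -0.13, 0.693, 0.126]
ft_force: [-0.1, 0.1, -2.6]
grip_width: 43.9
```

```bash
python3 - <<'E'
from h import *
s=st()
mv([((585,164.5,162),91.9)])
E
```

```text
t 20.23 pos [450.7, -238.3, 165.6] yaw 110.86 xax [0.008, -0.004, -1.0] F [-0.1, 0.1, -2.6] w 43.9 j [0.61, 0.49, -0.26, 1.95, 0.19, 0.72, 2.18]
slide [0.0061, 0.6572, 0.5378] rot [0.2107, 0.0044, 0.0035] rows>= 6.8
```

Emit:
carry_out(increments=[{"slide": [0,0.09,0.074],"delta_rot": [0.1,0,0],"claw": 0},{"slide": [0,0.18,0.148],"delta_rot": [0.21,0,0],"claw": 0},{"slide": [0,0.27,0.222],"delta_rot": [0.21,0,0],"claw": 0},{"slide": [0,0.36,0.296],"delta_rot": [0.21,0,0],"claw": 0},{"slide": [0,0.45,0.37],"delta_rot": [0.21,0,0],"claw": 0}])

```text
clock: 20.85
eef_pos: [540.3, 40.6, 160.5]
eef_rot: [0.706, -0.012, 0.708, 0.012]
ft_force: [0.9, -0.7, -1.4]
grip_width: 43.5
```

```bash
python3 - <<'E'
from h import *
s=st()
mv([((585,164.5,162),91.9)])
E
```

```text
t 20.85 pos [540.3, 40.6, 160.5] yaw 91.98 xax [-0.002, -0.001, -1.0] F [0.9, -0.7, -1.4] w 43.5 j [-0.02, 0.54, -0.15, 1.86, 0.12, 0.75, 1.36]
slide [-0.0034, 0.2446, 0.098] rot [0.0009, -0.0012, 0.0004] rows>= 2.1
```

Emit:
carry_out(increments=[{"slide": [0,0.09,0.036],"delta_rot": [0,0,0],"claw": 0},{"slide": [0,0.17,0.068],"delta_rot": [0,0,0],"claw": 0},{"slide": [0,0.243,0.098],"delta_rot": [0,0,0],"claw": 0},{"slide": [0,0.243,0.098],"delta_rot": [0,0,0],"claw": 0},{"slide": [0,0.243,0.098],"delta_rot": [0,0,0],"claw": 0}])

```text
clock: 21.48
eef_pos: [584.5, 160.9, 160.3]
eef_rot: [0.706, -0.013, 0.708, 0.012]
ft_force: [0.4, -0.2, -3.0]
grip_width: 43.9
```

Emit:
carry_out(increments=[{"slide": [0,0,0],"delta_rot": [0,0,0],"claw": 0},{"slide": [0,0,0],"delta_rot": [0,0,0],"claw": 0}])

```text
clock: 21.72
eef_pos: [585.5, 160.8, 161.4]
eef_rot: [0.707, -0.012, 0.707, 0.011]
ft_force: [0.4, -0.9, -1.9]
grip_width: 44.1
```

```bash
python3 - <<'E'
from h import *
s=st()
mv([((585,164.5,60),91.9)])
cv2.imwrite('pics/w11.png',manip.capture('wrist'))
E
```

```text
t 21.73 pos [585.5, 160.8, 161.4] yaw 91.89 xax [-0.0, -0.001, -1.0] F [0.4, -0.9, -1.9] w 44.1 j [-0.22, 0.62, -0.15, 1.69, 0.11, 0.85, 1.19]
slide [0.2029, 0.0075, -0.0007] rot [-0.0001, -0.0002, 0.0004] rows>= 1.6
```

View pics/w11.png

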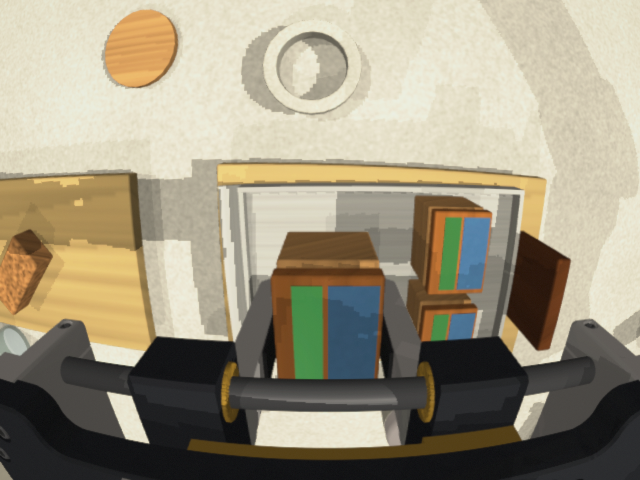

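Emit:
carry_out(increments=[{"slide": [0.0,0.007,0],"delta_rot": [0,0,0],"claw": 0},{"slide": [0.08,0.007,0],"delta_rot": [0,0,0],"claw": 0},{"slide": [0.16,0.007,0],"delta_rot": [0,0,0],"claw": 0},{"slide": [0.2,0.007,0],"delta_rot": [0,0,0],"claw": 0},{"slide": [0.2,0.007,0],"delta_rot": [0,0,0],"claw": 0}])

```text
clock: 22.4
eef_pos: [584.2, 165.6, 60.0]
eef_rot: [0.706, -0.013, 0.708, 0.012]
ft_force: [-0.9, 0.3, -2.2]
grip_width: 43.6
```

Emit:
carry_out(increments=[{"slide": [0.006,0,0],"delta_rot": [0,0,0],"claw": 0},{"slide": [0.012,0,0],"delta_rot": [0,0,0],"claw": 0},{"slide": [0.012,0,0],"delta_rot": [0,0,0],"claw": 0}])

```text
clock: 22.78
eef_pos: [585.8, 165.8, 56.0]
eef_rot: [0.707, -0.012, 0.707, 0.012]
ft_force: [0.0, 0.5, -1.7]
grip_width: 43.5
```

Emit:
carry_out(increments=[{"slide": [0.004,0,0],"delta_rot": [0,0,0],"claw": 0},{"slide": [0.006,0,0],"delta_rot": [0,0,0],"claw": 0},{"slide": [0.006,0,0],"delta_rot": [0,0,0],"claw": 0}])

```text
clock: 23.15
eef_pos: [585.9, 165.9, 54.3]
eef_rot: [0.707, -0.012, 0.707, 0.012]
ft_force: [-3.3, -0.8, 9.7]
grip_width: 43.8
```

Emit:
carry_out(increments=[{"slide": [0,0,0],"delta_rot": [0,0,0],"claw": 0.72},{"slide": [0,0,0],"delta_rot": [0,0,0],"claw": 0.72},{"slide": [0,0,0],"delta_rot": [0,0,0],"claw": 0.72},{"slide": [-0.1,0,0],"delta_rot": [0,0,0],"claw": 0.6},{"slide": [-0.22,0,0],"delta_rot": [0,0,0],"claw": 0}])

```text
clock: 23.78
eef_pos: [584.5, 165.4, 162.3]
eef_rot: [0.706, -0.013, 0.708, 0.012]
ft_force: [0.9, 0.3, 0.0]
grip_width: 51.4
```

Emit:
carry_out(increments=[{"slide": [0,0,0],"delta_rot": [0,0,0],"claw": 0},{"slide": [0,0,0],"delta_rot": [0,0,0],"claw": 0},{"slide": [0,0,0],"delta_rot": [0,0,0],"claw": 0},{"slide": [0,0,0],"delta_rot": [0,0,0],"claw": 0}])

```text
clock: 24.28
eef_pos: [584.7, 165.5, 161.0]
eef_rot: [0.706, -0.013, 0.708, 0.012]
ft_force: [0.0, 0.1, -0.6]
grip_width: 11.2
```

```bash
python3 - <<'E'
from h import *
s=st()
cv2.imwrite('pics/w12.png',manip.capture('wrist'))
E
```

```text
t 24.27 pos [584.7, 165.5, 161.0] yaw 92.0 xax [-0.003, -0.001, -1.0] F [0.0, 0.1, -0.6] w 11.2 j [-0.23, 0.62, -0.15, 1.68, 0.11, 0.85, 1.18]
```

View pics/w12.png

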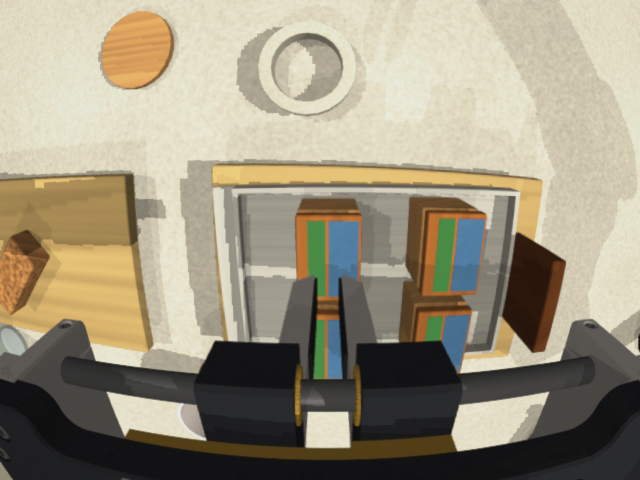

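Emit:
carry_out(increments=[{"slide": [0.05,0,0],"delta_rot": [0,0,0],"claw": 0},{"slide": [0.09,0,0],"delta_rot": [0,0,0],"claw": 0},{"slide": [0.104,0,0],"delta_rot": [0,0,0],"claw": 0},{"slide": [0.104,0,0],"delta_rot": [0,0,0],"claw": 0},{"slide": [0.104,0,0],"delta_rot": [0,0,0],"claw": 0}])

```text
clock: 24.95
eef_pos: [586.1, 165.9, 111.1]
eef_rot: [0.707, -0.012, 0.707, 0.012]
ft_force: [1.0, 0.4, 0.1]
grip_width: 0.3
```

Emit:
carry_out(increments=[{"slide": [0.006,0,0],"delta_rot": [0,0,0],"claw": 0},{"slide": [0.012,0,0],"delta_rot": [0,0,0],"claw": 0},{"slide": [0.018,0,0],"delta_rot": [0,0,0],"claw": 0},{"slide": [0.02,0,0],"delta_rot": [0,0,0],"claw": 0},{"slide": [0.02,0,0],"delta_rot": [0,0,0],"claw": 0}])

```text
clock: 25.58
eef_pos: [585.8, 165.8, 101.2]
eef_rot: [0.707, -0.012, 0.707, 0.012]
ft_force: [-0.5, -0.3, 4.5]
grip_width: 0.6
```

Emit:
carry_out(increments=[{"slide": [0.004,0,0],"delta_rot": [0,0,0],"claw": 0},{"slide": [0.008,0,0],"delta_rot": [0,0,0],"claw": 0},{"slide": [0.01,0,0],"delta_rot": [0,0,0],"claw": 0},{"slide": [0.01,0,0],"delta_rot": [0,0,0],"claw": 0}])

```text
clock: 26.08
eef_pos: [585.8, 165.8, 97.2]
eef_rot: [0.707, -0.012, 0.707, 0.012]
ft_force: [-3.3, -1.4, 11.8]
grip_width: 0.4
```

Emit:
carry_out(increments=[{"slide": [0.004,0,0],"delta_rot": [0,0,0],"claw": 0},{"slide": [0.006,0,0],"delta_rot": [0,0,0],"claw": 0},{"slide": [0.006,0,0],"delta_rot": [0,0,0],"claw": 0},{"slide": [0.006,0,0],"delta_rot": [0,0,0],"claw": 0}])

```text
clock: 26.58
eef_pos: [586.0, 165.9, 96.9]
eef_rot: [0.708, -0.012, 0.706, 0.012]
ft_force: [-7.5, -2.4, 30.6]
grip_width: 0.3
```

Lid 4 is home: it met the hard stop at z=96.9 with 30 N. Next I'll press the other lids.

```bash
python3 - <<'E'
from h import *
mv([((585.5,165.7,122),91.9),((659,167.5,122),91.9),((659,167.5,108),91.9)],start=((585.5,165.7,94),91.9))
E
```

```text
slide [-0.056, 0.0, 0.0] rot [0.0, 0.0, 0.0] rows>= 0.4
slide [-0.056, -0.0013, 0.147] rot [0.0, 0.0, 0.0] rows>= 1.3
slide [-0.028, -0.0013, 0.147] rot [0.0, 0.0, 0.0] rows>= 1.2
```

Emit:
carry_out(increments=[{"slide": [-0.056,0,0],"delta_rot": [0,0,0],"claw": 0},{"slide": [-0.056,0,0.06],"delta_rot": [0,0,0],"claw": 0},{"slide": [-0.056,0,0.147],"delta_rot": [0,0,0],"claw": 0},{"slide": [-0.056,0,0.147],"delta_rot": [0,0,0],"claw": 0},{"slide": [-0.04,0,0.147],"delta_rot": [0,0,0],"claw": 0}])

```text
clock: 27.2
eef_pos: [658.3, 168.4, 112.2]
eef_rot: [0.707, -0.012, 0.707, 0.012]
ft_force: [0.1, 0.3, -1.1]
grip_width: 0.5
```

Emit:
carry_out(increments=[{"slide": [0.01,0,0],"delta_rot": [0,0,0],"claw": 0},{"slide": [0.02,0,0],"delta_rot": [0,0,0],"claw": 0},{"slide": [0.028,0,0],"delta_rot": [0,0,0],"claw": 0},{"slide": [0.034,0,0],"delta_rot": [0,0,0],"claw": 0},{"slide": [0.034,0,0],"delta_rot": [0,0,0],"claw": 0}])

```text
clock: 27.82
eef_pos: [657.9, 168.4, 97.2]
eef_rot: [0.707, -0.012, 0.707, 0.012]
ft_force: [-4.5, 0.1, 11.8]
grip_width: 0.7
```

Emit:
carry_out(increments=[{"slide": [0.004,0,0],"delta_rot": [0,0,0],"claw": 0},{"slide": [0.006,0,0],"delta_rot": [0,0,0],"claw": 0},{"slide": [0.006,0,0],"delta_rot": [0,0,0],"claw": 0},{"slide": [0.006,0,0],"delta_rot": [0,0,0],"claw": 0}])

```text
clock: 28.32
eef_pos: [658.0, 168.5, 97.0]
eef_rot: [0.707, -0.012, 0.707, 0.012]
ft_force: [-9.9, -3.1, 27.1]
grip_width: 0.3
```

```bash
python3 - <<'E'
from h import *
st()
mv([((656,257,122),91.9)],start=((659,167.7,94),91.9))
E
```

```text
t 28.32 pos [658.0, 168.5, 97.0] yaw 91.99 xax [-0.0, -0.0, -1.0] F [-9.9, -3.1, 27.1] w 0.3 j [-0.21, 0.79, -0.14, 1.52, 0.13, 0.84, 1.21]
slide [-0.056, 0.1787, -0.0001] rot [0.0, 0.0, 0.0] rows>= 1.5
```

Emit:
carry_out(increments=[{"slide": [-0.056,0,0],"delta_rot": [0,0,0],"claw": 0},{"slide": [-0.056,0.08,0],"delta_rot": [0,0,0],"claw": 0},{"slide": [-0.056,0.177,0],"delta_rot": [0,0,0],"claw": 0},{"slide": [-0.056,0.177,0],"delta_rot": [0,0,0],"claw": 0},{"slide": [-0.04,0.177,0],"delta_rot": [0,0,0],"claw": 0}])

```text
clock: 28.95
eef_pos: [656.2, 256.4, 112.5]
eef_rot: [0.707, -0.013, 0.707, 0.012]
ft_force: [0.3, -0.4, -0.5]
grip_width: 0.5
```

Emit:
carry_out(increments=[{"slide": [0.01,0,0],"delta_rot": [0,0,0],"claw": 0},{"slide": [0.02,0,0],"delta_rot": [0,0,0],"claw": 0},{"slide": [0.028,0,0],"delta_rot": [0,0,0],"claw": 0},{"slide": [0.034,0,0],"delta_rot": [0,0,0],"claw": 0},{"slide": [0.036,0,0],"delta_rot": [0,0,0],"claw": 0}])

```text
clock: 29.58
eef_pos: [656.2, 255.0, 97.2]
eef_rot: [0.707, -0.012, 0.707, 0.011]
ft_force: [-6.6, -3.9, 19.5]
grip_width: 0.3
```

Emit:
carry_out(increments=[{"slide": [0,0,0],"delta_rot": [0,0,0],"claw": 0},{"slide": [0.003,0,0],"delta_rot": [0,0,0],"claw": 0},{"slide": [0.003,0,0],"delta_rot": [0,0,0],"claw": 0}])

```text
clock: 29.95
eef_pos: [656.2, 255.0, 97.1]
eef_rot: [0.707, -0.012, 0.707, 0.011]
ft_force: [-6.7, -4.0, 23.4]
grip_width: 0.2
```

Home as well. The last lid is at (582,254.5).

Emit:
carry_out(increments=[{"slide": [-0.054,0,0],"delta_rot": [0,0,0],"claw": 0},{"slide": [-0.054,0,-0.06],"delta_rot": [0,0,0],"claw": 0},{"slide": [-0.054,0,-0.147],"delta_rot": [0,0,0],"claw": 0},{"slide": [-0.054,0,-0.147],"delta_rot": [0,0,0],"claw": 0},{"slide": [-0.04,0,-0.147],"delta_rot": [0,0,0],"claw": 0}])

```text
clock: 30.58
eef_pos: [584.1, 254.1, 113.5]
eef_rot: [0.708, -0.012, 0.706, 0.012]
ft_force: [0.4, 0.3, 0.3]
grip_width: 0.7
```

Emit:
carry_out(increments=[{"slide": [0.01,0,0],"delta_rot": [0,0,0],"claw": 0},{"slide": [0.02,0,0],"delta_rot": [0,0,0],"claw": 0},{"slide": [0.028,0,0],"delta_rot": [0,0,0],"claw": 0},{"slide": [0.034,0,0],"delta_rot": [0,0,0],"claw": 0},{"slide": [0.036,0,0],"delta_rot": [0,0,0],"claw": 0}])

```text
clock: 31.2
eef_pos: [583.4, 253.9, 97.1]
eef_rot: [0.707, -0.012, 0.707, 0.012]
ft_force: [-5.1, -3.5, 21.1]
grip_width: 0.3
```

Emit:
carry_out(increments=[{"slide": [0,0,0],"delta_rot": [0,0,0],"claw": 0},{"slide": [0.004,0,0],"delta_rot": [0,0,0],"claw": 0},{"slide": [0.004,0,0],"delta_rot": [0,0,0],"claw": 0}])

```text
clock: 31.58
eef_pos: [583.4, 253.9, 97.0]
eef_rot: [0.708, -0.012, 0.706, 0.012]
ft_force: [-7.1, -4.6, 28.4]
grip_width: 0.7
```

Emit:
carry_out(increments=[{"slide": [-0.1,0,0],"delta_rot": [0,0,0],"claw": 0.3},{"slide": [-0.14,-0.1,0],"delta_rot": [0,0,0],"claw": 0.6},{"slide": [-0.14,-0.2,0],"delta_rot": [0,0,0],"claw": 0.8},{"slide": [-0.14,-0.3,0],"delta_rot": [0,0,0],"claw": 0.8},{"slide": [-0.14,-0.4,0],"delta_rot": [0,0,0],"claw": 0.8}])

```text
clock: 32.2
eef_pos: [589.7, 52.6, 162.7]
eef_rot: [0.707, -0.012, 0.707, 0.012]
ft_force: [0.7, -1.0, -0.6]
grip_width: 47.2
```

```bash
python3 - <<'E'
from h import *
s=st()
im=manip.capture('top');cv2.imwrite('pics/t13.png',im); cv2.imwrite('pics/s13.png',manip.capture('scene'))
f=4;b=cv2.resize(im[185:270,340:460],None,fx=6,fy=6,interpolation=cv2.INTER_CUBIC);cv2.imwrite('pics/z13.png',b)
mv([((639,-183,150),47)])
E
```

```text
t 32.2 pos [589.7, 52.6, 162.7] yaw 91.98 xax [0.0, 0.0, -1.0] F [0.7, -1.0, -0.6] w 47.2 j [-0.04, 0.6, -0.15, 1.73, 0.12, 0.83, 1.36]
slide [0.0272, -0.4593, 0.0872] rot [0.4934, 0.0008, 0.0033] rows>= 4.2
```

View pics/t13.png

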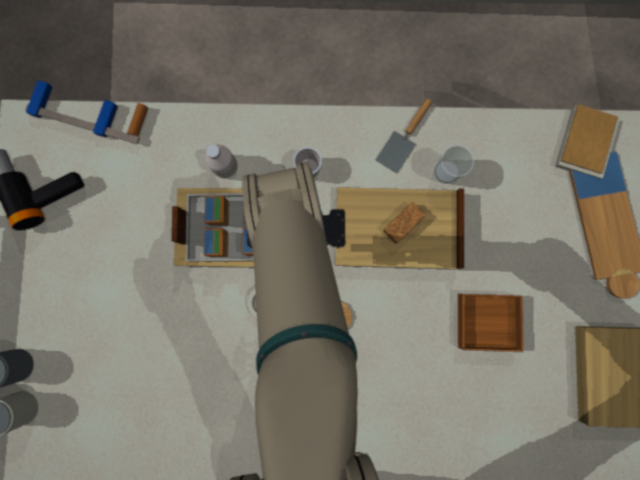

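View pics/s13.png

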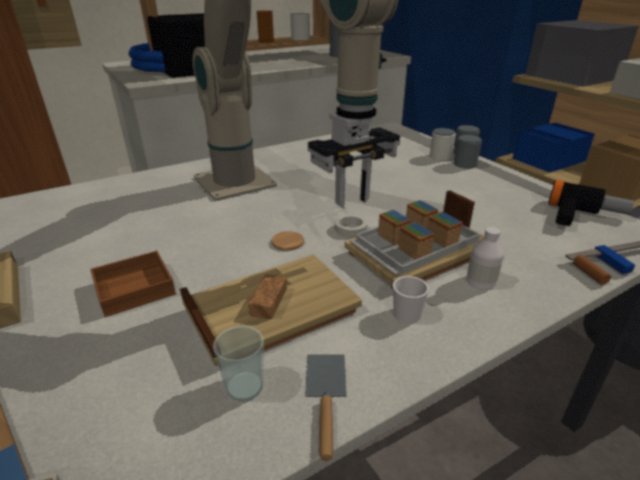

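All four boxes stand in the tray and the block has not moved (px 406,222). I'll move over the block.

Emit:
carry_out(increments=[{"slide": [0.01,-0.1,0.02],"delta_rot": [0.11,0,0],"claw": 0.8},{"slide": [0.02,-0.2,0.04],"delta_rot": [0.22,0,0],"claw": 0.8},{"slide": [0.027,-0.3,0.06],"delta_rot": [0.33,0,0],"claw": 0.8},{"slide": [0.027,-0.4,0.08],"delta_rot": [0.44,0,0],"claw": 0.8},{"slide": [0.027,-0.459,0.087],"delta_rot": [0.493,0,0],"claw": 0.8}])

```text
clock: 32.92
eef_pos: [641.2, -176.2, 148.9]
eef_rot: [0.659, 0.257, 0.659, -0.258]
ft_force: [0.2, 0.4, 0.6]
grip_width: 75.1
```

Emit:
carry_out(increments=[{"slide": [0,0,0],"delta_rot": [0,0,0],"claw": 0.8},{"slide": [0,0,0],"delta_rot": [0,0,0],"claw": 0.8},{"slide": [0,0,0],"delta_rot": [0,0,0],"claw": 0.8}])

```text
clock: 33.3
eef_pos: [641.0, -170.6, 149.5]
eef_rot: [0.66, 0.255, 0.66, -0.254]
ft_force: [-0.2, 0.0, 0.1]
grip_width: 75.0
```

```bash
python3 - <<'E'
from h import *
s=st()
cv2.imwrite('pics/w14.png',manip.capture('wrist'))
mv([((639,-183,38),47)])
E
```

```text
t 33.3 pos [641.0, -170.6, 149.5] yaw 47.85 xax [-0.0, 0.002, -1.0] F [-0.2, 0.0, 0.1] w 75.0 j [0.19, 0.71, 0.05, 1.53, -0.05, 0.9, 1.09]
slide [0.2232, -0.0206, 0.0131] rot [0.009, -0.0005, -0.0007] rows>= 1.8
```

View pics/w14.png

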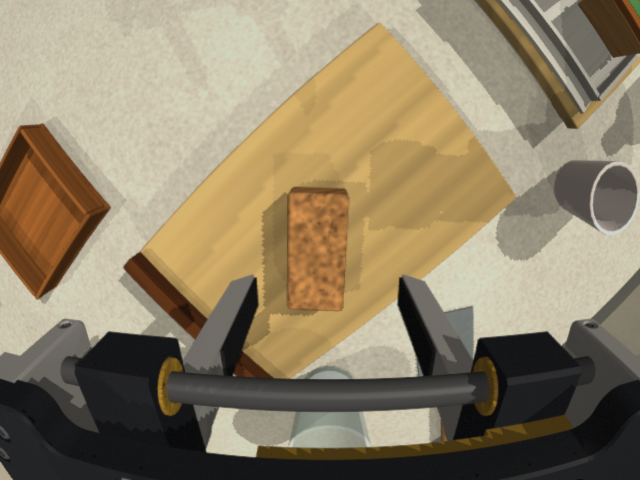

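Emit:
carry_out(increments=[{"slide": [0,0,0],"delta_rot": [0,0,0],"claw": 0.8},{"slide": [0,0,0],"delta_rot": [0,0,0],"claw": 0.8},{"slide": [0,0,0],"delta_rot": [0,0,0],"claw": 0.8}])

```text
clock: 33.72
eef_pos: [640.8, -173.4, 149.5]
eef_rot: [0.659, 0.256, 0.659, -0.256]
ft_force: [0.5, -0.2, 0.7]
grip_width: 75.1
```

```bash
python3 - <<'E'
from h import *
s=st()
im=manip.capture('wrist');cv2.imwrite('pics/w15.png',im)
h=cv2.cvtColor(im,cv2.COLOR_BGR2HSV)
P=wcast([(290,192),(348,190),(344,309),(288,307)],65,s)[:,:2]; print(P.round(1).tolist(),P.mean(0))
mv([((639,-183,38),47)])
E
```

```text
t 33.73 pos [640.8, -173.4, 149.5] yaw 47.63 xax [-0.0, 0.0, -1.0] F [0.5, -0.2, 0.7] w 75.1 j [0.19, 0.71, 0.06, 1.53, -0.05, 0.9, 1.09]
[[594.1, -167.5], [621.2, -135.7], [690.5, -200.9], [659.2, -232.9]] [ 641.26640007 -184.27768197]
slide [0.2229, -0.0164, 0.0101] rot [0.0069, -0.0, 0.0] rows>= 1.8
```

View pics/w15.png

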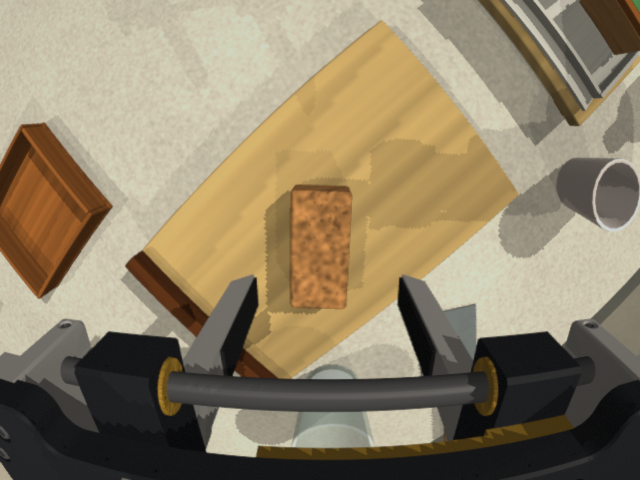

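Emit:
carry_out(increments=[{"slide": [0,-0.016,0.012],"delta_rot": [0.005,0,0],"claw": 0.8},{"slide": [0.08,-0.016,0.012],"delta_rot": [0.005,0,0],"claw": 0.8},{"slide": [0.16,-0.016,0.012],"delta_rot": [0.005,0,0],"claw": 0.8},{"slide": [0.218,-0.016,0.012],"delta_rot": [0.005,0,0],"claw": 0.8},{"slide": [0.218,-0.016,0.012],"delta_rot": [0.005,0,0],"claw": 0.7}])

```text
clock: 34.4
eef_pos: [637.7, -183.9, 38.1]
eef_rot: [0.656, 0.258, 0.66, -0.259]
ft_force: [-0.3, 0.4, 0.6]
grip_width: 68.4
```

Emit:
carry_out(increments=[{"slide": [0,0,0],"delta_rot": [0,0,0],"claw": 0},{"slide": [0,0,0],"delta_rot": [0,0,0],"claw": 0},{"slide": [0,0,0],"delta_rot": [0,0,0],"claw": 0},{"slide": [0,0,0],"delta_rot": [0,0,0],"claw": 0},{"slide": [0,0,0],"delta_rot": [0,0,0],"claw": 0}])

```text
clock: 35.02
eef_pos: [641.0, -183.8, 42.1]
eef_rot: [0.659, 0.258, 0.657, -0.258]
ft_force: [-0.3, 0.9, 6.0]
grip_width: 44.9
```

Emit:
carry_out(increments=[{"slide": [-0.06,0,0],"delta_rot": [0,0,0],"claw": 0},{"slide": [-0.14,0,0],"delta_rot": [0,0,0],"claw": 0},{"slide": [-0.22,0,0],"delta_rot": [0,0,0],"claw": 0},{"slide": [-0.22,0,0],"delta_rot": [0,0,0],"claw": 0}])

```text
clock: 35.52
eef_pos: [642.2, -184.2, 154.2]
eef_rot: [0.661, 0.258, 0.656, -0.258]
ft_force: [0.8, 0.3, -0.3]
grip_width: 45.2
```

```bash
python3 - <<'E'
from h import *
s=st()
s10=dict(eef_pos=[450.2,-233.5,157.3],eef_rot=[0.696,-0.128,0.695,0.128])
P=wcast([(126,40),(273,84),(220,224),(90,173)],40,s10)[:,:2]; print('caddy',P.round(1).tolist(),P.mean(0))
mv([((414.5,-386,150),0)])
E
```

```text
t 35.52 pos [642.2, -184.2, 154.2] yaw 47.17 xax [0.007, -0.002, -1.0] F [0.8, 0.3, -0.3] w 45.2 j [0.2, 0.7, 0.06, 1.52, -0.05, 0.91, 1.1]
caddy [[350.6, -459.4], [352.9, -316.7], [477.0, -321.1], [475.9, -459.3]] [ 414.08752114 -389.11218604]
slide [0.006, -0.6055, -0.0597] rot [0.5241, 0.0029, -0.0036] rows>= 4.9
```

Emit:
carry_out(increments=[{"slide": [0,-0.1,-0.01],"delta_rot": [0.1,0,0],"claw": 0},{"slide": [0,-0.2,-0.02],"delta_rot": [0.2,0,0],"claw": 0},{"slide": [0,-0.3,-0.03],"delta_rot": [0.3,0,0],"claw": 0},{"slide": [0,-0.4,-0.04],"delta_rot": [0.4,0,0],"claw": 0},{"slide": [0,-0.5,-0.05],"delta_rot": [0.5,0,0],"claw": 0}])

```text
clock: 36.15
eef_pos: [449.5, -350.2, 149.4]
eef_rot: [0.507, 0.492, 0.509, -0.492]
ft_force: [0.7, -0.1, 0.0]
grip_width: 44.7
```

```bash
python3 - <<'E'
from h import *
s=st()
mv([((414.,-387,150),0)])
E
```

```text
t 36.15 pos [449.5, -350.2, 149.4] yaw 1.88 xax [-0.002, 0.001, -1.0] F [0.7, -0.1, 0.0] w 44.7 j [0.44, 0.6, 0.26, 1.81, -0.21, 0.77, 0.85]
slide [-0.0012, -0.0733, 0.0713] rot [0.0209, -0.0007, 0.0011] rows>= 0.8
```

Emit:
carry_out(increments=[{"slide": [0,-0.072,0.071],"delta_rot": [0.02,0,0],"claw": 0},{"slide": [0,-0.072,0.071],"delta_rot": [0.02,0,0],"claw": 0},{"slide": [0,-0.072,0.071],"delta_rot": [0.02,0,0],"claw": 0},{"slide": [0,-0.072,0.071],"delta_rot": [0.02,0,0],"claw": 0}])

```text
clock: 36.65
eef_pos: [418.1, -385.0, 149.9]
eef_rot: [0.502, 0.498, 0.503, -0.497]
ft_force: [0.3, -0.2, -0.9]
grip_width: 44.7
```

```bash
python3 - <<'E'
from h import *
s=st()
cv2.imwrite('pics/w16.png',manip.capture('wrist'))
mv([((414.,-387,20),0)])
E
```

```text
t 36.65 pos [418.1, -385.0, 149.9] yaw 0.53 xax [-0.0, 0.001, -1.0] F [0.3, -0.2, -0.9] w 44.7 j [0.52, 0.59, 0.26, 1.81, -0.21, 0.76, 0.91]
slide [0.26, -0.0082, 0.0039] rot [0.0059, -0.0007, 0.0] rows>= 2.1
```

View pics/w16.png

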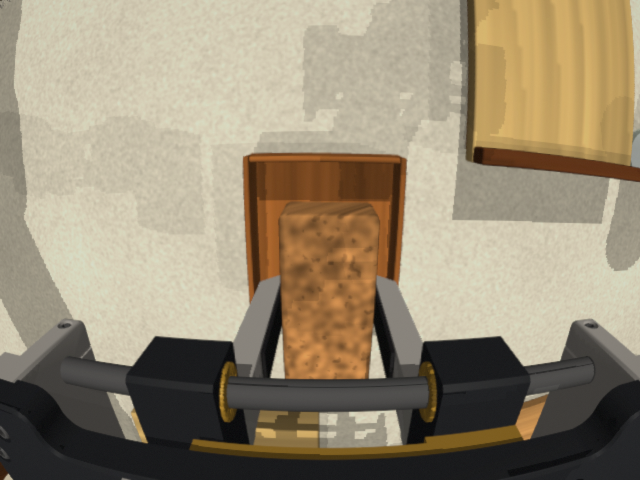

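```bash
python3 - <<'E'
from h import *
s=st()
print(wcast([(248,158),(402,158),(282,210),(376,210)],40,s).round(1))
E
```

```text
t 36.7 pos [418.1, -385.2, 150.0] yaw 0.53 xax [-0.0, 0.001, -1.0] F [0.3, 0.8, -1.2] w 44.8 j [0.52, 0.59, 0.26, 1.81, -0.21, 0.76, 0.91]
[[ 355.  -323.7   40. ]
 [ 476.3 -322.6   40. ]
 [ 381.6 -365.8   40. ]
 [ 457.  -365.    40. ]]
```

Emit:
carry_out(increments=[{"slide": [0,-0.006,0.008],"delta_rot": [0.006,0,0],"claw": 0},{"slide": [0.09,-0.006,0.008],"delta_rot": [0.006,0,0],"claw": 0},{"slide": [0.18,-0.006,0.008],"delta_rot": [0.006,0,0],"claw": 0},{"slide": [0.25,-0.006,0.008],"delta_rot": [0.006,0,0],"claw": 0},{"slide": [0.264,-0.006,0.008],"delta_rot": [0.006,0,0],"claw": 0}])

```text
clock: 37.33
eef_pos: [412.8, -389.4, 16.4]
eef_rot: [0.498, 0.501, 0.501, -0.501]
ft_force: [-0.4, 0.4, -0.5]
grip_width: 44.9
```

Emit:
carry_out(increments=[{"slide": [0,0,0],"delta_rot": [0,0,0],"claw": 0},{"slide": [0,0,0],"delta_rot": [0,0,0],"claw": 0.7},{"slide": [0,0,0],"delta_rot": [0,0,0],"claw": 0.7},{"slide": [-0.1,0,0],"delta_rot": [0,0,0],"claw": 0.7},{"slide": [-0.22,0,0],"delta_rot": [0,0,0],"claw": 0.7}])

```text
clock: 37.95
eef_pos: [413.5, -390.3, 129.6]
eef_rot: [-0.499, -0.501, -0.5, 0.501]
ft_force: [0.1, -1.3, -0.0]
grip_width: 65.9
```

Emit:
carry_out(increments=[{"slide": [-0.08,0,0],"delta_rot": [0,0,0],"claw": 0.7},{"slide": [-0.08,0,0],"delta_rot": [0,0,0],"claw": 0.6}])

```text
clock: 38.2
eef_pos: [415.9, -392.6, 172.7]
eef_rot: [0.502, 0.501, 0.496, -0.5]
ft_force: [-0.1, 0.1, -1.4]
grip_width: 59.2
```

```bash
python3 - <<'E'
from h import *
s=st()
cv2.imwrite('pics/w17.png',manip.capture('wrist'))
E
```

```text
t 38.2 pos [415.9, -392.6, 172.7] yaw -0.17 xax [0.007, -0.005, -1.0] F [-0.1, 0.1, -1.4] w 59.2 j [0.52, 0.57, 0.28, 1.79, -0.21, 0.81, 0.91]
```

View pics/w17.png

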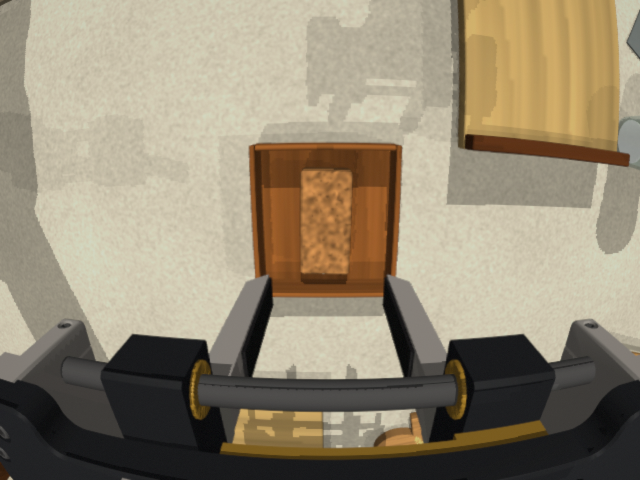

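The block lies in the caddy (px 326,225). Next is the tray handle.

```bash
python3 - <<'E'
from h import *
mv([((616.5,338,175),91.9)],start=((415,-390,172),0))
E
```

```text
slide [-0.006, 0.403, -1.456] rot [-1.0211, 0.0, 0.0] rows>= 12.1
```

Emit:
carry_out(increments=[{"slide": [0,0.03,-0.11],"delta_rot": [-0.1,0,0],"claw": 0.6},{"slide": [0,0.06,-0.22],"delta_rot": [-0.2,0,0],"claw": 0.6},{"slide": [0,0.09,-0.33],"delta_rot": [-0.3,0,0],"claw": 0.6},{"slide": [0,0.12,-0.44],"delta_rot": [-0.4,0,0],"claw": 0.6},{"slide": [0,0.15,-0.55],"delta_rot": [-0.5,0,0],"claw": 0.6}])

```text
clock: 38.88
eef_pos: [489.2, -113.8, 167.4]
eef_rot: [0.653, 0.27, 0.654, -0.27]
ft_force: [1.2, -0.1, -0.3]
grip_width: 56.5
```

```bash
python3 - <<'E'
from h import *
st();mv([((616.5,338,175),91.9)])
E
```

```text
t 38.88 pos [489.2, -113.8, 167.4] yaw 45.13 xax [-0.002, 0.001, -1.0] F [1.2, -0.1, -0.3] w 56.5 j [0.12, 0.47, 0.07, 1.96, -0.05, 0.71, 1.01]
slide [-0.0151, 0.82, -0.4571] rot [-0.5197, -0.0013, 0.0001] rows>= 7.5
```

Emit:
carry_out(increments=[{"slide": [-0.01,0.09,-0.05],"delta_rot": [-0.1,0,0],"claw": 0.6},{"slide": [-0.015,0.18,-0.1],"delta_rot": [-0.2,0,0],"claw": 0.6},{"slide": [-0.015,0.27,-0.15],"delta_rot": [-0.3,0,0],"claw": 0.6},{"slide": [-0.015,0.36,-0.2],"delta_rot": [-0.4,0,0],"claw": 0.6},{"slide": [-0.015,0.45,-0.25],"delta_rot": [-0.5,0,0],"claw": 0.6}])

```text
clock: 39.5
eef_pos: [560.5, 132.8, 174.7]
eef_rot: [0.706, -0.001, 0.708, 0.001]
ft_force: [-0.2, 0.4, -0.5]
grip_width: 56.4
```

```bash
python3 - <<'E'
from h import *
st();mv([((616.5,338,175),91.9)])
im=manip.capture('top');cv2.imwrite('pics/t18.png',im)
E
```

```text
t 39.5 pos [560.5, 132.8, 174.7] yaw 90.13 xax [-0.002, -0.0, -1.0] F [-0.2, 0.4, -0.5] w 56.4 j [-0.18, 0.56, -0.15, 1.76, 0.11, 0.83, 1.19]
slide [-0.001, 0.4102, 0.1128] rot [-0.0197, -0.0015, 0.0002] rows>= 3.4
```

Emit:
carry_out(increments=[{"slide": [0,0.11,0.03],"delta_rot": [-0.02,0,0],"claw": 0.6},{"slide": [0,0.22,0.06],"delta_rot": [-0.02,0,0],"claw": 0.6},{"slide": [0,0.33,0.09],"delta_rot": [-0.02,0,0],"claw": 0.6},{"slide": [0,0.41,0.113],"delta_rot": [-0.02,0,0],"claw": 0.6},{"slide": [0,0.41,0.113],"delta_rot": [-0.02,0,0],"claw": 0.6}])

```text
clock: 40.17
eef_pos: [616.4, 340.5, 173.7]
eef_rot: [0.706, -0.011, 0.708, 0.012]
ft_force: [-0.4, -0.6, 0.1]
grip_width: 56.4
```

Emit:
carry_out(increments=[{"slide": [0,0,0],"delta_rot": [0,0,0],"claw": 0.6},{"slide": [0,0,0],"delta_rot": [0,0,0],"claw": 0.6},{"slide": [0,0,0],"delta_rot": [0,0,0],"claw": 0.6},{"slide": [0,0,0],"delta_rot": [0,0,0],"claw": 0.6}])

```text
clock: 40.67
eef_pos: [618.5, 335.4, 176.2]
eef_rot: [0.707, -0.01, 0.707, 0.01]
ft_force: [-0.8, 0.4, 1.0]
grip_width: 56.0
```

```bash
python3 - <<'E'
from h import *
s=st();mv([((616.5,338,86),91.9)])
im=manip.capture('wrist');cv2.imwrite('pics/w19.png',im)
im=manip.capture('top');cv2.imwrite('pics/t19.png',im[120:420,120:520])
E
```

```text
t 40.67 pos [618.5, 335.4, 176.2] yaw 91.57 xax [0.0, -0.0, -1.0] F [-0.8, 0.4, 1.0] w 56.0 j [-0.46, 0.74, -0.14, 1.37, 0.11, 1.03, 0.97]
slide [0.1805, 0.0053, -0.004] rot [-0.0036, 0.0001, 0.0] rows>= 1.4
```

View pics/w19.png

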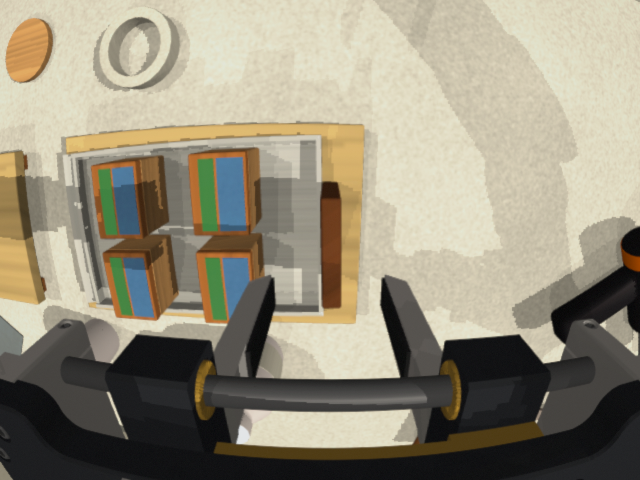

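View pics/t19.png

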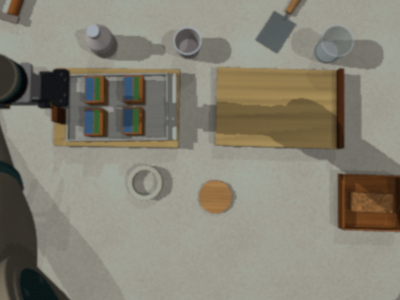

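```bash
python3 - <<'E'
from h import *
s=st(); 
P=wcast([(322,183),(340,183),(341,307),(324,309)],119,s)[:,:2];print(P.round(1).tolist(),P.mean(0))
Q=wcast([(64,152),(75,305)],55,s)[:,:2];print('nose',Q.round(1).tolist())
L=wcast([(96,163),(142,157),(159,233),(113,239),(190,152),(244,150),(255,234),(201,235),(104,259),(150,251),(171,316),(118,319),(197,250),(249,247),(258,320),(205,324)],97,s)[:,:2].reshape(4,4,2)
print('lids',L.mean(1).round(1).tolist())
im=cv2.imread('pics/w19.png')
b=cv2.resize(im[110:340,40:380],None,fx=2.3,fy=2.3,interpolation=cv2.INTER_CUBIC);cv2.imwrite('pics/z19.png',b)
E
```

```text
t 40.77 pos [618.4, 335.9, 176.2] yaw 91.6 xax [0.0, 0.0, -1.0] F [-0.6, 0.2, 0.1] w 56.2 j [-0.46, 0.74, -0.14, 1.37, 0.11, 1.03, 0.97]
[[569.6, 330.8], [569.2, 342.3], [657.4, 346.5], [659.3, 334.4]] [613.86464301 338.51555774]
nose [[546.3, 79.1], [709.7, 62.9]]
lids [[585.2, 176.7], [581.4, 257.9], [661.1, 174.1], [655.1, 257.8]]
```

View pics/z19.png

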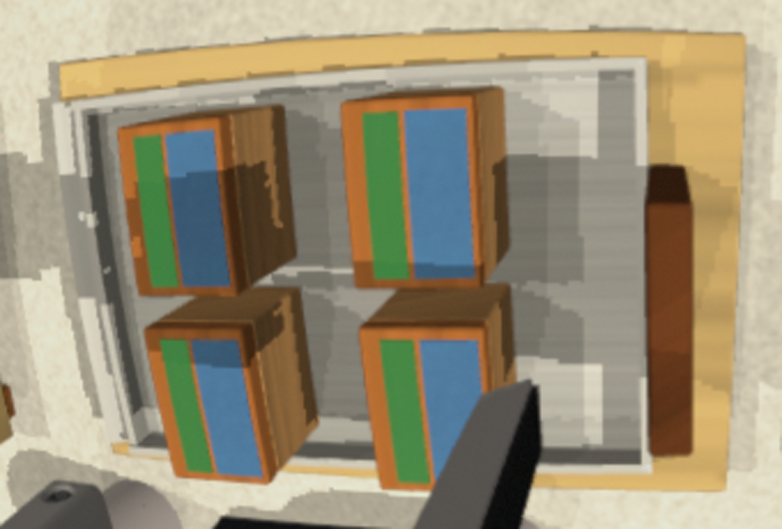

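Emit:
carry_out(increments=[{"slide": [0,0.005,-0.004],"delta_rot": [0,0,0],"claw": 0.6},{"slide": [0.07,0.005,-0.004],"delta_rot": [0,0,0],"claw": 0.6},{"slide": [0.14,0.005,-0.004],"delta_rot": [0,0,0],"claw": 0.6},{"slide": [0.184,0.005,-0.004],"delta_rot": [0,0,0],"claw": 0.6},{"slide": [0.184,0.005,-0.004],"delta_rot": [0,0,0],"claw": 0.6}], force=30)

```text
clock: 41.4
eef_pos: [614.7, 338.1, 82.0]
eef_rot: [0.706, -0.011, 0.708, 0.01]
ft_force: [0.0, -0.1, 0.1]
grip_width: 56.4
```

Emit:
carry_out(increments=[{"slide": [0,0,0],"delta_rot": [0,0,0],"claw": 0.6},{"slide": [0,0,0],"delta_rot": [0,0,0],"claw": 0.4},{"slide": [0,0,0],"delta_rot": [0,0,0],"claw": 0.3}])

```text
clock: 41.78
eef_pos: [616.8, 338.9, 85.0]
eef_rot: [0.708, -0.01, 0.707, 0.01]
ft_force: [0.0, 1.0, -0.3]
grip_width: 39.9
```

```bash
python3 - <<'E'
from h import *
s=st()
im=manip.capture('wrist');cv2.imwrite('pics/w20.png',im)
im=manip.capture('scene');cv2.imwrite('pics/s20.png',cv2.resize(im[120:320,280:580],None,fx=2.5,fy=2.5))
E
```

```text
t 41.77 pos [616.8, 338.9, 85.0] yaw 91.62 xax [0.001, 0.001, -1.0] F [0.0, 1.0, -0.3] w 39.9 j [-0.47, 0.84, -0.13, 1.45, 0.13, 0.86, 0.96]
```

View pics/w20.png

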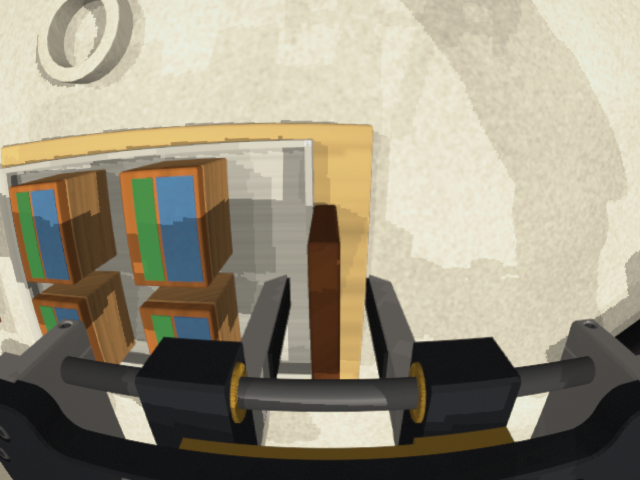

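View pics/s20.png

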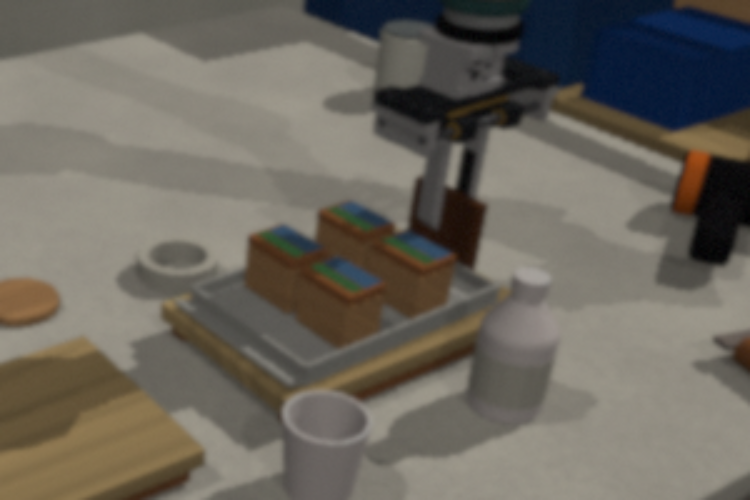

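Emit:
carry_out(increments=[{"slide": [0,0,0],"delta_rot": [0,0,0],"claw": 0},{"slide": [0,0,0],"delta_rot": [0,0,0],"claw": 0},{"slide": [0,0,0],"delta_rot": [0,0,0],"claw": 0},{"slide": [0,0,0],"delta_rot": [0,0,0],"claw": 0}])

```text
clock: 42.38
eef_pos: [616.4, 337.7, 84.0]
eef_rot: [0.707, -0.01, 0.707, 0.01]
ft_force: [0.6, -3.4, 2.7]
grip_width: 14.0
```

Emit:
carry_out(increments=[{"slide": [0,-0.01,0],"delta_rot": [0,0,0],"claw": 0},{"slide": [0,-0.025,0],"delta_rot": [0,0,0],"claw": 0},{"slide": [0,-0.045,0],"delta_rot": [0,0,0],"claw": 0},{"slide": [0,-0.065,0],"delta_rot": [0,0,0],"claw": 0},{"slide": [0,-0.085,0],"delta_rot": [0,0,0],"claw": 0}])

```text
clock: 43.0
eef_pos: [616.9, 299.9, 84.2]
eef_rot: [0.707, -0.009, 0.707, 0.013]
ft_force: [-0.2, 6.4, -0.4]
grip_width: 13.8
```

```bash
python3 - <<'E'
from h import *
s=st()
im=manip.capture('top');cv2.imwrite('pics/t21.png',cv2.resize(im[170:290,160:480],None,fx=2.5,fy=2.5))
E
```

```text
t 43.0 pos [616.9, 299.9, 84.2] yaw 91.74 xax [0.0, 0.005, -1.0] F [-0.2, 6.4, -0.4] w 13.8 j [-0.41, 0.81, -0.14, 1.51, 0.13, 0.82, 1.0]
```

View pics/t21.png

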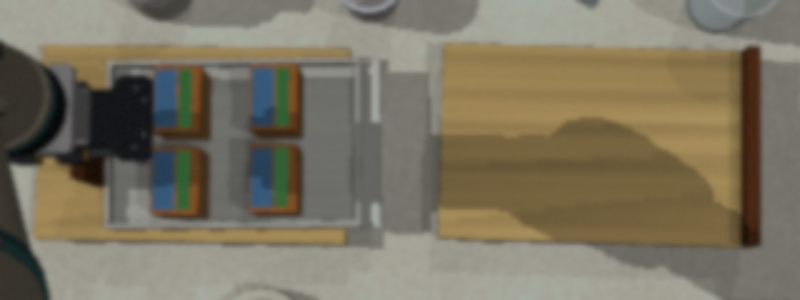

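Emit:
carry_out(increments=[{"slide": [0,-0.025,0],"delta_rot": [0,0,0],"claw": 0},{"slide": [0,-0.05,0],"delta_rot": [0,0,0],"claw": 0},{"slide": [0,-0.075,0.001],"delta_rot": [0.002,0,0],"claw": 0},{"slide": [0,-0.1,0.001],"delta_rot": [0.002,0,0],"claw": 0},{"slide": [0,-0.125,0.002],"delta_rot": [0.003,0,0],"claw": 0}])

```text
clock: 43.68
eef_pos: [620.2, 238.1, 84.8]
eef_rot: [0.708, -0.007, 0.706, 0.011]
ft_force: [-0.9, 7.3, 2.9]
grip_width: 13.8
```

Emit:
carry_out(increments=[{"slide": [0,-0.025,0],"delta_rot": [0,0,0],"claw": 0},{"slide": [0,-0.05,0],"delta_rot": [0,0,0],"claw": 0},{"slide": [0,-0.075,0.001],"delta_rot": [0.002,0,0],"claw": 0},{"slide": [0,-0.1,0.001],"delta_rot": [0.002,0,0],"claw": 0},{"slide": [0,-0.125,0.002],"delta_rot": [0.003,0,0],"claw": 0}])

```text
clock: 44.3
eef_pos: [623.1, 176.5, 85.0]
eef_rot: [0.708, -0.005, 0.706, 0.01]
ft_force: [0.1, 7.4, 3.6]
grip_width: 13.9
```

```bash
python3 - <<'E'
from h import *
s=st()
im=manip.capture('top');cv2.imwrite('pics/t22.png',cv2.resize(im[170:290,160:480],None,fx=2.5,fy=2.5))
im=manip.capture('scene');cv2.imwrite('pics/s22.png',cv2.resize(im[140:360,170:490],None,fx=2.4,fy=2.4))
E
```

```text
t 44.3 pos [623.1, 176.5, 85.0] yaw 91.17 xax [0.002, 0.007, -1.0] F [0.1, 7.4, 3.6] w 13.9 j [-0.23, 0.76, -0.15, 1.63, 0.15, 0.75, 1.15]
```

View pics/t22.png

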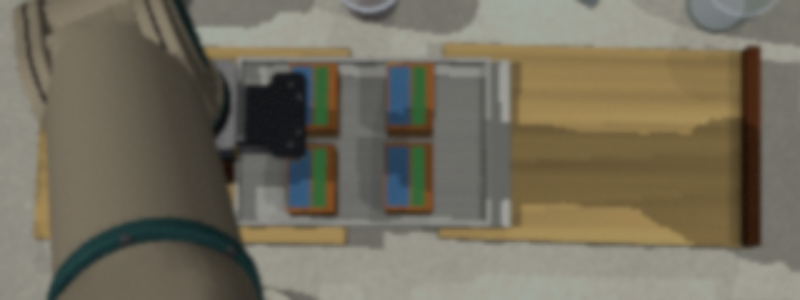

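View pics/s22.png

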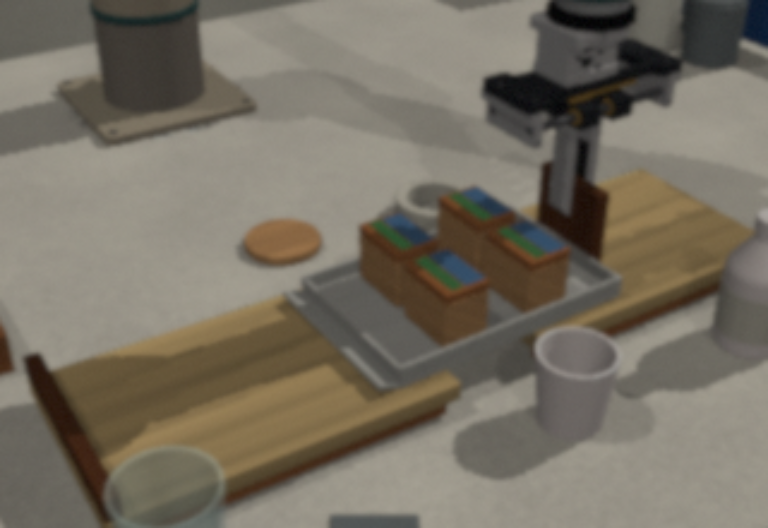

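Emit:
carry_out(increments=[{"slide": [0,-0.025,0],"delta_rot": [0,0,0],"claw": 0},{"slide": [0.001,-0.05,0],"delta_rot": [0.001,0,0],"claw": 0},{"slide": [0.001,-0.075,0.001],"delta_rot": [0.002,0,0],"claw": 0},{"slide": [0.002,-0.1,0.001],"delta_rot": [0.002,0,0],"claw": 0},{"slide": [0.002,-0.125,0.001],"delta_rot": [0.003,0,0],"claw": 0}])

```text
clock: 45.02
eef_pos: [625.6, 114.5, 84.4]
eef_rot: [0.708, -0.003, 0.706, 0.009]
ft_force: [-0.6, 7.9, 5.9]
grip_width: 13.9
```

Emit:
carry_out(increments=[{"slide": [0,-0.025,0],"delta_rot": [0,0,0],"claw": 0},{"slide": [0.001,-0.05,0],"delta_rot": [0.001,0,0],"claw": 0},{"slide": [0.001,-0.075,0.001],"delta_rot": [0.002,0,0],"claw": 0},{"slide": [0.002,-0.1,0.001],"delta_rot": [0.002,0,0],"claw": 0},{"slide": [0.002,-0.125,0.001],"delta_rot": [0.003,0,0],"claw": 0}])

```text
clock: 45.65
eef_pos: [625.9, 48.5, 82.0]
eef_rot: [0.707, -0.003, 0.707, 0.005]
ft_force: [-0.4, 7.1, 1.2]
grip_width: 13.7
```

```bash
python3 - <<'E'
from h import *
s=st()
im=manip.capture('top');cv2.imwrite('pics/t23.png',cv2.resize(im[170:290,200:520],None,fx=2.5,fy=2.5))
E
```

```text
t 45.65 pos [625.9, 48.5, 82.0] yaw 90.68 xax [0.001, 0.003, -1.0] F [-0.4, 7.1, 1.2] w 13.7 j [-0.02, 0.75, -0.16, 1.69, 0.17, 0.72, 1.32]
```

View pics/t23.png

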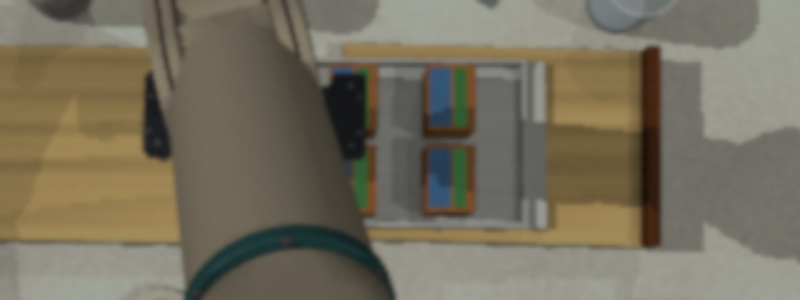

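Emit:
carry_out(increments=[{"slide": [0,-0.025,0.001],"delta_rot": [0,0,0],"claw": 0},{"slide": [0,-0.05,0.002],"delta_rot": [0.001,0,0],"claw": 0},{"slide": [0,-0.075,0.003],"delta_rot": [0.002,0,0],"claw": 0},{"slide": [0,-0.1,0.003],"delta_rot": [0.003,0,0],"claw": 0},{"slide": [0,-0.125,0.003],"delta_rot": [0.003,0,0],"claw": 0}])

```text
clock: 46.32
eef_pos: [628.1, -13.8, 82.0]
eef_rot: [0.707, -0.002, 0.707, 0.003]
ft_force: [0.2, 6.9, 1.5]
grip_width: 13.9
```

Emit:
carry_out(increments=[{"slide": [0,-0.015,0],"delta_rot": [0,0,0],"claw": 0},{"slide": [0,-0.026,0],"delta_rot": [0,0,0],"claw": 0},{"slide": [0,-0.03,0],"delta_rot": [0,0,0],"claw": 0},{"slide": [0,-0.03,0],"delta_rot": [0,0,0],"claw": 0}])

```text
clock: 46.82
eef_pos: [628.1, -29.3, 82.0]
eef_rot: [0.707, -0.002, 0.707, 0.003]
ft_force: [-1.0, 5.8, 0.9]
grip_width: 13.5
```

Now I'll creep toward the strip and watch the force.

Emit:
carry_out(increments=[{"slide": [0,-0.005,0],"delta_rot": [0,0,0],"claw": 0},{"slide": [0,-0.01,0],"delta_rot": [0,0,0],"claw": 0},{"slide": [0,-0.014,0],"delta_rot": [0,0,0],"claw": 0},{"slide": [0,-0.014,0],"delta_rot": [0,0,0],"claw": 0}])

```text
clock: 47.32
eef_pos: [628.1, -36.0, 82.0]
eef_rot: [0.707, -0.002, 0.707, 0.003]
ft_force: [-0.2, 5.2, 2.1]
grip_width: 13.9
```

```bash
python3 - <<'E'
from h import *
s=st()
im=manip.capture('top');cv2.imwrite('pics/t24.png',cv2.resize(im[170:290,200:520],None,fx=2.5,fy=2.5))
E
```

```text
t 47.33 pos [628.1, -36.0, 82.0] yaw 90.38 xax [0.0, 0.002, -1.0] F [-0.2, 5.2, 2.1] w 13.9 j [0.12, 0.75, -0.17, 1.68, 0.18, 0.73, 1.44]
```

View pics/t24.png

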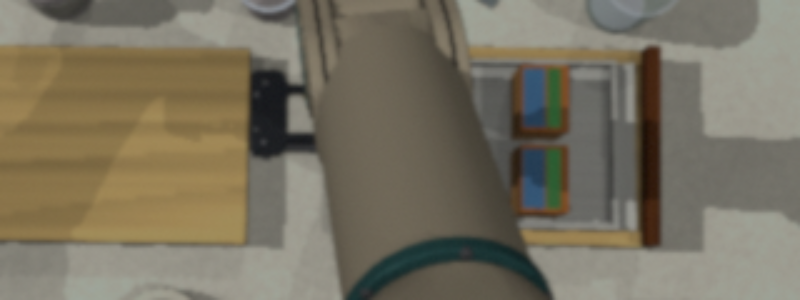

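Emit:
carry_out(increments=[{"slide": [0,-0.004,0],"delta_rot": [0,0,0],"claw": 0},{"slide": [0,-0.008,0],"delta_rot": [0,0,0],"claw": 0},{"slide": [0,-0.01,0],"delta_rot": [0,0,0],"claw": 0},{"slide": [0,-0.01,0],"delta_rot": [0,0,0],"claw": 0}])

```text
clock: 47.88
eef_pos: [628.1, -40.7, 82.0]
eef_rot: [0.707, -0.002, 0.707, 0.003]
ft_force: [0.6, 6.2, 0.9]
grip_width: 13.8
```

Emit:
carry_out(increments=[{"slide": [0,-0.004,0],"delta_rot": [0,0,0],"claw": 0},{"slide": [0,-0.008,0],"delta_rot": [0,0,0],"claw": 0},{"slide": [0,-0.008,0],"delta_rot": [0,0,0],"claw": 0}])

```text
clock: 48.25
eef_pos: [628.6, -42.0, 82.0]
eef_rot: [0.707, -0.001, 0.707, 0.005]
ft_force: [1.1, 10.9, -0.6]
grip_width: 13.5
```

Contact with the strip: the force rose to 10.9 N while the motion stalled. I'll relax slightly, release, rise and check.

Emit:
carry_out(increments=[{"slide": [0,0.004,0],"delta_rot": [0,0,0],"claw": 0},{"slide": [0,0.004,0],"delta_rot": [0,0,0],"claw": 0},{"slide": [0,0.004,0],"delta_rot": [0,0,0],"claw": 0.3},{"slide": [0,0.004,0],"delta_rot": [0,0,0],"claw": 0.4},{"slide": [0,0.004,0],"delta_rot": [0,0,0],"claw": 0.45}])

```text
clock: 48.88
eef_pos: [627.6, -46.4, 81.7]
eef_rot: [0.707, -0.002, 0.707, 0.001]
ft_force: [0.1, 0.5, 0.1]
grip_width: 40.0
```

Emit:
carry_out(increments=[{"slide": [0,0,0],"delta_rot": [0,0,0],"claw": 0.45},{"slide": [-0.06,0,0],"delta_rot": [0,0,0],"claw": 0.45},{"slide": [-0.14,0,0],"delta_rot": [0,0,0],"claw": 0.45},{"slide": [-0.24,0.05,0],"delta_rot": [0,0,0],"claw": 0.45},{"slide": [-0.3,0.12,0],"delta_rot": [0,0,0],"claw": 0.45}])

```text
clock: 49.5
eef_pos: [628.7, 13.9, 234.6]
eef_rot: [0.708, -0.001, 0.706, 0.0]
ft_force: [1.0, -0.0, -0.4]
grip_width: 42.4
```

Emit:
carry_out(increments=[{"slide": [0,0.1,0],"delta_rot": [0,0,0],"claw": 0.45},{"slide": [0,0.2,-0.05],"delta_rot": [0,0,0],"claw": 0.45},{"slide": [0,0.3,-0.1],"delta_rot": [0,0,0],"claw": 0.45},{"slide": [0,0.4,-0.15],"delta_rot": [0,0,0],"claw": 0.45},{"slide": [0,0.5,-0.2],"delta_rot": [0,0,0],"claw": 0.45}])

```text
clock: 50.12
eef_pos: [525.7, 265.5, 232.1]
eef_rot: [0.707, -0.002, 0.707, 0.001]
ft_force: [-0.3, 0.6, 0.4]
grip_width: 42.3
```

```bash
python3 - <<'E'
from h import *
s=st()
im=manip.capture('top');cv2.imwrite('pics/t25f.png',im);cv2.imwrite('pics/t25.png',cv2.resize(im[170:360,290:540],None,fx=3.1,fy=3.1,interpolation=cv2.INTER_CUBIC))
im=manip.capture('scene');cv2.imwrite('pics/s25.png',cv2.resize(im[170:400,80:420],None,fx=2.3,fy=2.3))
E
```

```text
t 50.12 pos [525.7, 265.5, 232.1] yaw 90.25 xax [0.0, -0.0, -1.0] F [-0.3, 0.6, 0.4] w 42.3 j [-0.37, 0.52, -0.22, 1.66, 0.13, 0.98, 0.94]
```

View pics/t25.png

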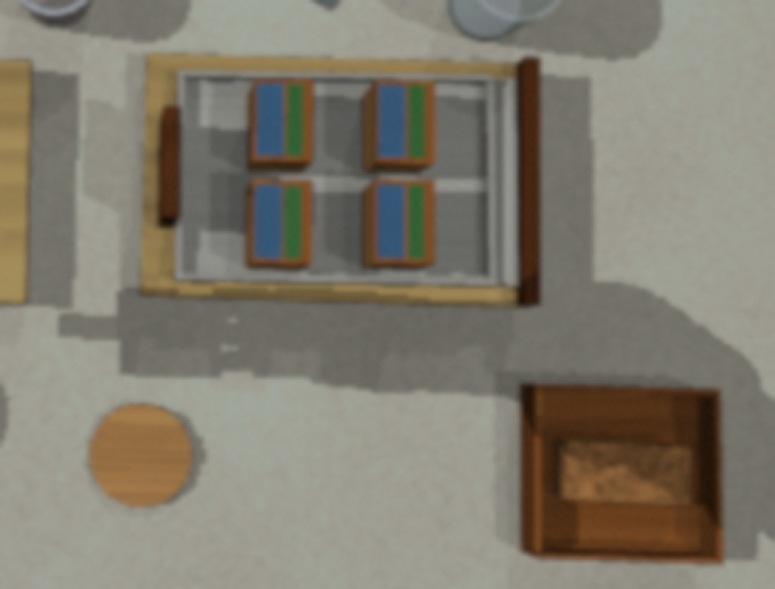

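View pics/s25.png

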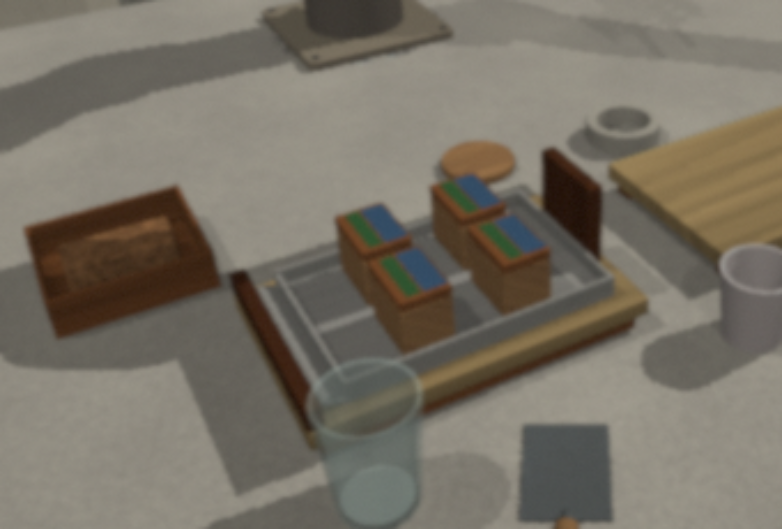

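The tray sits centred with its nose at the strip (px 517 in the crop). All four boxes are upright, the block is in the caddy and the cup is standing. I'll hand in.

```bash
python3 - <<'E'
from h import *
st(); print(manip.job_done())
E
```

```text
t 50.23 pos [522.1, 272.2, 232.4] yaw 90.91 xax [-0.002, 0.005, -1.0] F [0.3, -0.0, -0.0] w 42.2 j [-0.38, 0.52, -0.23, 1.66, 0.13, 0.98, 0.94]
the job is handed in; nothing more can be done
None
```

The job is handed in at about 50 s; the hand-in reported no verdict.

- **Boxes:** all four stand in the tray in a balanced 2×2. Each lid was pressed until it met its hard stop, with the fingertips at about 97 mm (the height expected for a lid fully home) and 23–31 N.
- **Block:** the cork sanding block is in the caddy.
- **Tray:** I slid it by its handle across the gap until the force rose to 10.9 N at the stop strip, then released it and moved the arm clear.

The last top and scene pictures show the tray square and centred with its nose at the strip, the boxes upright, the block in the caddy and the cup standing.

Two readings were off along the way:

- **Wrist-camera lid positions:** one oblique view put the lids about 4–11 mm away from where I had placed them. I took this as image distortion, and later top views showed the boxes in place.
- **Arm settling:** TCP readings taken right after a move were several millimetres off until the arm settled.

I did not re-measure the lids after the slide.

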